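# Square a frame rail into the fence corner and wedge up its free end

## Task

Slide the stepped wooden rail along the board until it sits square and flush against both fences, toe end against the end fence, then push the wedge flat along the board, thin end first, under its tongue until the thick part of the rail just lifts off the board at the step: a gap of about 3 mm, not over 5. The rail must stay down on the board at the toe and flush in the corner, and is not to be picked up. Finish while still holding the wedge there (gripped or pressed), touching the rail with nothing else, and leave the offcut, try square, hammer and tape-measure case where they lie.

Things in the scene. Friction and masses are not known exactly. Their poses are not given: they have to be found in the camera images.
- board: Plywood assembly board fixed to the table, 280 (x) x 475 (y) x 12 mm. Origin: centre of its underside, so its top is 12 mm above. Two dark wooden fence strips, 30 mm tall above the board and 22 mm thick, meet in its corner at +x, +y (see the corner and fence points). The rest of the board is open. Its position and yaw vary.
- corner (a point): Inner corner of the two fences at board-top level, in the board's frame at (+115, +212.5, +12) mm; axes as the board's. The rail belongs at negative x and negative y of it.
- side_fence (a point): Middle of the side fence's inner face at its foot, board frame (+115, +152.5, +12) mm. The face looks to the board's -x and is 120 mm long, from the corner towards -y.
- end_fence (a point): Middle of the end fence's inner face at its foot, board frame (+70, +212.5, +12) mm. The face looks to the board's -y and is 90 mm long, from the corner towards -x.
- rail: Loose wooden frame rail, about 0.3 kg, flat on the board. Thick part 50 wide (x), 130 long (y), 40 mm tall; from its -y end a tongue 50 wide, 85 long, 20 mm thick sticks out with its underside 10 mm above the board. Origin: centre of the thick part's underside (tongue y = -150 to -65 mm). The +y end (toe) goes against the end fence, the +x side against the side fence. Up to 9 degrees askew.
- rail_heel (a point): Point on the rail: lower edge at the step between thick part and tongue, mid width, rail frame (0, -65, 0) mm. At board-top height when the rail lies flat; its height above the board's top is the gap under the rail.
- rail_toe (a point): Point on the rail: lower edge of the toe end face, mid width, rail frame (0, +65, 0) mm. Lifted at the tongue, the rail pivots about this edge.
- rail_side_toe (a point): Point on the rail's +x side near the toe, rail frame (+25, +60, +20) mm.
- rail_side_heel (a point): Point on the rail's +x side near the step, rail frame (+25, -60, +20) mm.
- rail_tip (a point): Point on the rail: lower edge of the tongue's free end, mid width, rail frame (0, -150, +10) mm. Lifted by the wedge here, the gap at rail_heel is about 0.6 of the lift at this edge.
- wedge: Loose wooden wedge, 60 g, 36 mm wide (x), 140 mm long (y), flat underside, upright sides; 31 mm tall at its thick -y end, sloping evenly to 3 mm at its thin +y end (1 mm rise per 5 mm). Origin: centre of its underside. Starts on the open part of the board, thin end within 35 degrees of the board's +y.
- wedge_thin (a point): Point on the wedge: middle of the thin end's lower edge, wedge frame (0, +70, 0) mm. The slope first meets the tongue's end with this point 35 mm under the tongue; the gap at the step is about 3 mm at 60 mm and 5 mm at 76 mm; at 85 mm the thin end strikes the step.
- offcut: plain rectangular wooden offcut, 45 x 70 x 22 mm, lying on the board's near left corner region; bystander
- square_tool: try square: dark wooden stock 20 x 110 x 18 mm with a flat steel blade 150 mm long; bystander on the table to the left
- mallet: hammer lying on the table to the right; bystander
- tape_case: grey tape-measure case, 65 x 35 x 60 mm; bystander to the right
Not all that is in view belongs to the job. Leave any purple, white or yellow look-alike of the wedge alone.

How it is judged:
By the outcome, as a careful person would: the job done as asked, in the order asked, and still so for the second after the job is handed in, while the arm keeps its last pose, push and grip.
It also fails if it takes over 72 s, if anything falls off the work surface, if the arm or the gripper's body presses on something with over 40 N, if the wrist force passes 120 N, or if a joint passes its speed limit or range.

## Robot

A 6-joint arm with a two-finger parallel gripper is mounted at the origin on the work surface. World frame = base frame: x ahead of the robot, y to its left, z up, the work surface at z = 0. Lengths are in m, angles in rad, forces in N, time in s.
With the tool pointing down it reaches from about 0.425 to 0.95 m from the base axis. Payload 3.5 kg.
Tool frame: the origin (TCP) lies midway between the tips of the shut fingers; the grasp point (between the pads) lies 19 mm behind it (ctrl.tcp_to_grasp is the distance from the TCP to the grasp point, in m); z points along the fingers, x is the direction in which the jaws open and shut, and the axes are right-handed (so a half turn about z gives the same grasp; the last joint's range is limited). The gripper opens to 85 mm and grips with 20 to 120 N. Pads are 22 mm wide; open, the fingers measure 114 mm over their backs; the gripper's body (76 mm by 85 mm) begins 54 mm behind the grasp point. The pads swing forward as they close: fully open they stand 13 mm farther back than shut.
Start: joints at [-1.348, 0.286, 1.577, -0, 1.279, -0.15], TCP at [0.246, -0.629, 0.231] pointing down, gripper open.
Joint ranges: [-2.77, 2.77], [-0.9, 2.22], [0.21, 2.48], [-1.53, 4.67], [0.24, 2.81], [-2.84, 2.84]. Speed limits (rad/s): [2.79, 2.79, 3.14, 3.14, 3.14, 3.14].

## Interface

Orientations are given as a unit quaternion [x, y, z, w].
In Python, from plant import ctrl, cams, workorder, spotter gives the robot as it stands. The module is installed in compiled form; this text tells all that it offers.
- The arm moves only by the tool send_rows, never from a script. Its argument "motion" is one flat list of numbers, 5 for each row, row after row: the shift along the tool's x, y, z in cm, then the turn about the tool's z in rad, then the finger opening in cm, from 0 to 8.54. In form: [tx, ty, tz, spin, gripper, tx, ty, tz, spin, gripper, ...]. A call has 1 to 12 rows; each row shifts and turns the pose as measured when the row begins, along the tool's axes as they then stand; what a row does not reach is not made up. A row lasts 1/10 s, in which the tool goes at most 50 mm and 8.59 degrees, less where a joint would pass 70% of its speed; a pose out of reach is approached as far as the arm can. A call is refused whole if a number of a shift passes 5 or a number of a turn 0.15, either way. A call with a gripper value outside its range is refused whole. The fingers move at their own pace and stop on an object; "grip_force" is the grip in N (left out, the last holds). Time passes only in rows, so rows that do not move let the fingers close. It gives the time, the measured TCP pose, the force and the opening at its end, in the units of the state.
- ctrl.get_state(): the state, without advancing time (a new reading comes with each control period).
- cams.read_camera(name): name is "scene" or "top"; returns (picture, depth): 384x512x3 uint8, red, green, blue; 384x512 float32, m along the optical axis (not along the pixel's ray), 0 where there is no reading.
- cams.camera_params(name): a dict with "fx", "fy", "cx", "cy" (pixels), "xyz" and "attitude" of the camera in the world. Camera axes: x right, y down, z forward; pixel columns grow to the right and rows downward; lengths in m; the calibration is good to about 2 mm. A picture is of the moment at which its call begins. camera_params takes no time and is no camera call.
- workorder.sign_off(): hands the job in, once; it reports no verdict.
Trained networks look in the newest picture that a camera, given by its name, has taken for a name from the list of things; names that differ only in an ending like _2 or _b are one class to them, and where a whole thing is asked for, a point or a joint stands for the part that bears it (a point fixed in the world has none). Each returns a list of dicts, best first, with "conf" (0 to 1); they miss things now and then, are a little off and sometimes report something else, mostly with a low value. They report only what shows in the picture. A call takes as long as a camera call. They do not tell look-alikes from the thing itself.
- spotter.trace(target, camera): "mask" (384x512 bool, what is visible of it) and "bbox" ([left, top, width, height] in pixels, round what is visible of it).
The state is a dict: "time": time; "qpos": joint angles; "dq": joint speeds; "joint_efforts": joint torques, N m; "eef_pos": TCP position; "tcp_rot": TCP orientation; "contact_force": force on the tool from outside, world axes, zero at the start; "wrist_torque": the same for the moment, N m; "opening": opening from 0.0 (shut) to 1.0 (fully open).
Only numpy, scipy, OpenCV 4.12 (cv2) and the standard library are available. Lean on these libraries where they do the work, as an engineer would, in place of code of your own. Each camera call takes 0.05 s, during which the arm holds its last target.

## Working session

There is one attempt and no reset: what is moved stays moved. The work goes in short steps, Python scripts to look and compute and a tool call to move; the robot and the scene stay as the last step left them, time stands still between calls to the robot, and variables do not carry over. Pictures are saved under pics/ and viewed, and the job is handed in when it is done.

Besides the shell and the picture viewer there is one more tool, called after "Call:" as name(argument=value, ...) on one line, values as JSON. send_rows: Moves the arm, as the interface text tells. Its arguments: {"type":"object","properties":{"motion":{"type":"array","items":{"type":"number"}},"grip_force":{"type":"number"}},"required":["motion"]}

```bash
mkdir -p pics; cat > h.py <<'E'
import numpy as np, cv2
from plant import ctrl, cams, workorder, spotter
from scipy.spatial.transform import Rotation as R
def grab(n,save=None):
    p,d=cams.read_camera(n)
    if save: cv2.imwrite('pics/%s.png'%save,p[:,:,::-1]); np.save('pics/%s_d.npy'%save,d)
    return p,d
def pose(n):
    c=cams.camera_params(n); a=np.array(c['attitude'])
    Rm=a if a.shape==(3,3) else R.from_quat(a).as_matrix()
    return c,Rm,np.array(c['xyz'])
def cloud(n,d):
    c,Rm,t=pose(n); v,u=np.mgrid[:d.shape[0],:d.shape[1]]
    P=np.stack([(u-c['cx'])/c['fx']*d,(v-c['cy'])/c['fy']*d,d],-1)
    return P@Rm.T+t
def proj(n,X):
    c,Rm,t=pose(n); q=(np.atleast_2d(X)-t)@Rm
    return np.stack([q[:,0]/q[:,2]*c['fx']+c['cx'],q[:,1]/q[:,2]*c['fy']+c['cy']],-1)
E
python3 - <<'E'
from h import *
for n in('scene','top'):
    grab(n,n+'0'); print(cams.camera_params(n))
print(ctrl.get_state(), ctrl.tcp_to_grasp)
E
```

```text
{'fx': 401.25955010279506, 'fy': 401.25955010279506, 'cx': 258.5137771185191, 'cy': 193.5111364721245, 'xyz': array([1.15187036, 0.17507191, 1.10960457]), 'attitude': array([ 0.57833225,  0.76129566, -0.23212807, -0.17910134])}
{'fx': 415.6592030822532, 'fy': 415.6592030822532, 'cx': 250.3334265073971, 'cy': 185.00355606612803, 'xyz': array([ 0.36043447, -0.01292077,  1.26203758]), 'attitude': array([-0.70173554,  0.71157935, -0.01941929,  0.02906799])}
{'time': 0.1, 'qpos': array([-1.34804067e+00,  2.87112362e-01,  1.57802341e+00,  1.37214395e-05,
        1.27861063e+00, -1.50004116e-01]), 'dq': array([ 9.00489179e-04, -1.56819252e-03, -3.14398293e-03,  9.82754262e-04,
        4.27734719e-04, -4.90581650e-05]), 'joint_efforts': array([ 6.54622818e-04, -4.07293117e+01, -2.93698525e+01, -9.94282937e-05,
        3.41341962e-03,  1.90025327e-05]), 'eef_pos': array([ 0.24572196, -0.62804961,  0.23006587]), 'tcp_rot': array([ 8.25887942e-01, -5.63833263e-01, -7.84180234e-04, -7.38076952e-04]), 'contact_force': array([-0.3986794 ,  0.13297276, -0.53099523]), 'wrist_torque': array([-0.01889339, -0.04148372, -0.00017584]), 'opening': 0.9968387886983003} 0.0187
```

View pics/scene0.png

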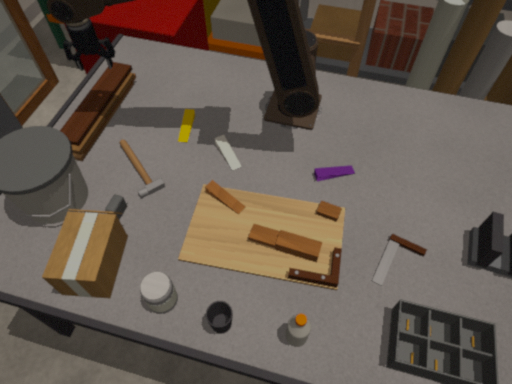

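View pics/top0.png

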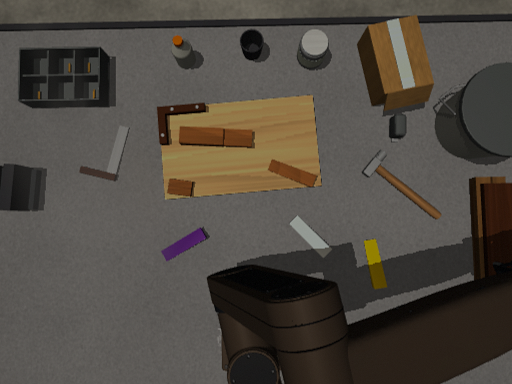

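Wedge candidates in the top picture are brown (292,173), purple (184,244), white (310,235) and yellow (375,263). The brown one fits: it is wooden and lies on the open part of the board. The offcut is at (181,187) and the rail at (216,137). I'll check this in an enlarged crop.

```bash
python3 - <<'E'
from h import *
p=cv2.imread('pics/top0.png'); c=p[85:210,145:335]; cv2.imwrite('pics/crop0.png',cv2.resize(c,None,fx=4,fy=4,interpolation=cv2.INTER_CUBIC))
d=np.load('pics/top0_d.npy'); X=cloud('top',d)
for u,v in [(292,173),(275,167),(310,181),(216,137),(200,136),(240,138),(181,187),(250,170),(220,170),(300,120),(400,60),(230,220),(160,130),(190,108)]:
    print((u,v),X[v,u].round(4))
for t in ('wedge','rail','board','offcut'):
    for n in('top',):
        for r in spotter.trace(t,n)[:3]: print(t,n,round(r['conf'],2),r['bbox'])
E
```

```text
(292, 173) [ 0.4793 -0.1211  0.0289]
(275, 167) [ 0.4996 -0.0716  0.0141]
(310, 181) [ 0.4538 -0.1727  0.0393]
(216, 137) [0.5869 0.1023 0.0516]
(200, 136) [0.5912 0.1499 0.0487]
(240, 138) [0.584  0.0318 0.0452]
(181, 187) [0.4419 0.2089 0.0353]
(250, 170) [0.492  0.004  0.0111]
(220, 170) [0.4935 0.095  0.0092]
(300, 120) [ 0.644  -0.1509  0.0052]
(400, 60) [ 0.7797 -0.4176  0.1303]
(230, 220) [ 0.3419  0.0669 -0.0031]
(160, 130) [0.6124 0.27   0.042 ]
(190, 108) [0.6778 0.1805 0.0405]
wedge top 0.94 [367.1, 240.7, 18.8, 48.8]
wedge top 0.79 [290.3, 222.4, 34.8, 31.3]
wedge top 0.72 [164.7, 225.9, 42.2, 33.7]
rail top 0.68 [169.2, 178.4, 25.8, 18.9]
rail top 0.56 [179.3, 129.9, 74.2, 14.9]
board top 0.93 [159.6, 94.4, 158.9, 103.4]
offcut top 0.66 [170.2, 179.8, 23.3, 20.6]
```

View pics/crop0.png

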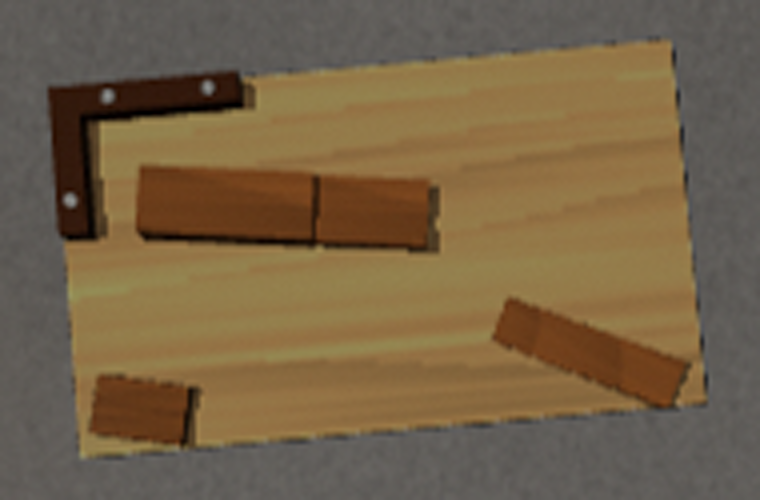

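```bash
cat >> h.py <<'E'
def bp(n,uv,z):
    c,Rm,t=pose(n); uv=np.atleast_2d(np.array(uv,float))
    r=np.stack([(uv[:,0]-c['cx'])/c['fx'],(uv[:,1]-c['cy'])/c['fy'],np.ones(len(uv))],-1)@Rm.T
    return (t+r*((z-t[2])/r[:,2])[:,None])[:,:2]
def crop(uv,o=(145,85),s=4): uv=np.array(uv,float); return (uv+.5)/s-.5+np.array(o)
def tool(dxyz):
    s=ctrl.get_state(); return R.from_quat(s['tcp_rot']).inv().apply(dxyz)*100
E
python3 - <<'E'
from h import *
def ang(a,b): return np.degrees(np.arctan2(*(b-a)[::-1]))
B=bp('top',crop([(671,40),(707,405),(81,458)]),.012)
print('board',B.round(4),np.linalg.norm(B[0]-B[1]),np.linalg.norm(B[1]-B[2]),'y-axis',ang(B[1],B[2]),'x',ang(B[1],B[0]))
r=bp('top',crop([(139,165),(136,235)]),.052);r2=bp('top',crop([(431,180),(430,248)]),.042)
print('rail toe',r.round(4),'tip',r2.round(4),'y',ang(r2.mean(0),r.mean(0)),np.linalg.norm(r2.mean(0)-r.mean(0)))
a=bp('top',crop([(508,297),(493,340)]),.015);b=bp('top',crop([(690,362),(672,407)]),.043)
print('wedge thin',a.round(4),'thick',b.round(4),'y',ang(b.mean(0),a.mean(0)),np.linalg.norm(b.mean(0)-a.mean(0)))
th=np.radians(ang(B[1],B[2])-90); c=(B[0]+B[2])/2
M=np.array([[np.cos(th),-np.sin(th)],[np.sin(th),np.cos(th)]])
print('centre',c,'yaw',np.degrees(th),'corner',c+M@[.115,.2125],'fence tops', bp('top',crop([(81,121)]),.042))
# refine masks: brown rectangles
p=cv2.imread('pics/top0.png'); hsv=cv2.cvtColor(p,cv2.COLOR_BGR2HSV)
for u,v in[(300,120),(216,137),(292,173),(181,187),(165,130)]: print(hsv[v,u])
E
```

```text
board [[ 0.7203 -0.1896]
 [ 0.4407 -0.21  ]
 [ 0.4074  0.2619]] 0.280342767016687 0.47311534711581626 y-axis 94.03258891103843 x 4.17383117356287
rail toe [[0.6218 0.2103]
 [0.5696 0.2126]] tip [[ 0.6091 -0.0051]
 [ 0.5582 -0.0037]] y 86.80089162315083 0.2161869886706754
wedge thin [[ 0.5243 -0.0618]
 [ 0.4919 -0.05  ]] thick [[ 0.4706 -0.1935]
 [ 0.4376 -0.1795]] y 67.52609232929963 0.14133854938086882
centre [0.5638838  0.03615555] yaw 4.032588911038431 corner [0.66365527 0.25621669] fence tops [[0.6578903  0.25549695]]
[ 17 136 143]
[ 13 191  96]
[ 13 188 107]
[ 14 192  97]
[ 10 197  48]
```

The crop confirms the brown piece at (292,173) is the wedge: it slopes from 14 mm to 39 mm, thin end at (270,164). I'll start by turning the tool to board yaw with the fingers shut.

Call:
send_rows(motion=[0, 0, 0, -0.14, 0, 0, 0, 0, -0.14, 0, 0, 0, 0, -0.14, 0, 0, 0, 0, -0.14, 0, 0, 0, 0, -0.14, 0, 0, 0, 0, -0.14, 0, 0, 0, 0, -0.14, 0, 0, 0, 0, -0.14, 0, 0, 0, 0, -0.14, 0], grip_force=40)

```text
time: 1.2
eef_pos: [0.2457, -0.6277, 0.2295]
tcp_rot: [0.998, 0.057, -0.0, -0.002]
contact_force: [0.4, -0.7, -0.1]
opening: -0.0
```

```bash
cat >> h.py <<'E'
BC=np.array([0.5638,0.0362]); BY=np.radians(4.1)
BM=np.array([[np.cos(BY),-np.sin(BY)],[np.sin(BY),np.cos(BY)]])
def tob(p): return BM.T@(np.asarray(p)[:2]-BC)
def tow(b): return BC+BM@np.asarray(b)
def rep(goal=None):
    s=ctrl.get_state(); Rm=R.from_quat(s['tcp_rot']).as_matrix()
    print('t',round(s['time'],2),'tcp',s['eef_pos'].round(4),'board',tob(s['eef_pos']).round(4),'yaw',round(np.degrees(np.arctan2(Rm[1,0],Rm[0,0])),2),'tilt',Rm[:2,2].round(3),'F',s['contact_force'].round(2),'op',round(s['opening'],3))
    if goal is not None: print('tool cm',tool(np.array(goal)-s['eef_pos']).round(2))
E
python3 -c "
from h import *
rep([0.523,0.105,0.20])"
```

```text
t 1.2 tcp [ 0.2457 -0.6277  0.2295] board [-0.3648 -0.6395] yaw 6.49 tilt [-0.001  0.003] F [ 0.36 -0.67 -0.06] op -0.0
tool cm [ 35.83 -69.66   3.15]
```

Call:
send_rows(motion=[1, -2, 0, 0.02, 0, 2.2, -4.3, 0.2, 0.02, 0, 2.2, -4.3, 0.2, 0, 0, 2.2, -4.3, 0.2, 0, 0, 2.2, -4.3, 0.2, 0, 0, 2.2, -4.3, 0.2, 0, 0, 2.2, -4.3, 0.2, 0, 0, 2.2, -4.3, 0.2, 0, 0, 2.2, -4.3, 0.2, 0, 0, 2.2, -4.3, 0.2, 0, 0, 2.2, -4.3, 0.2, 0, 0, 1, -2, 0, 0, 0])

```text
time: 2.4
eef_pos: [0.4534, -0.1276, 0.2096]
tcp_rot: [0.999, 0.032, 0.002, 0.001]
contact_force: [1.4, -0.4, -0.6]
opening: 0.001
```

```bash
python3 -c "
from h import *
rep([0.523,0.105,0.10])"
```

```text
t 2.4 tcp [ 0.4534 -0.1276  0.2096] board [-0.1218 -0.1555] yaw 3.71 tilt [ 0.005 -0.002] F [ 1.41 -0.38 -0.57] op 0.001
tool cm [  8.4  -22.79  10.95]
```

Call:
send_rows(motion=[1.2, -3.2, 1.5, 0, 0, 1.2, -3.2, 1.5, 0, 0, 1.2, -3.2, 1.5, 0, 0, 1.2, -3.2, 1.5, 0, 0, 1.2, -3.2, 1.5, 0, 0, 1.2, -3.2, 1.5, 0, 0, 0.5, -2.0, 1, 0, 0, 0, 0, 0, 0, 0])

```text
time: 3.2
eef_pos: [0.5209, 0.1005, 0.1087]
tcp_rot: [0.999, 0.035, 0.006, 0.003]
contact_force: [0.3, -1.0, -0.3]
opening: 0.001
```

```bash
python3 -c "
from h import *
rep([0.523,0.105,0.022])
p,d=grab('top','top1'); c=p[85:230,145:335,::-1]; cv2.imwrite('pics/crop1.png',cv2.resize(c,None,fx=4,fy=4,interpolation=cv2.INTER_CUBIC))"
```

```text
t 3.2 tcp [0.5209 0.1005 0.1087] board [-0.0382  0.0672] yaw 4.05 tilt [ 0.013 -0.006] F [ 0.26 -1.04 -0.35] op 0.001
tool cm [ 0.13 -0.49  8.67]
```

View pics/crop1.png

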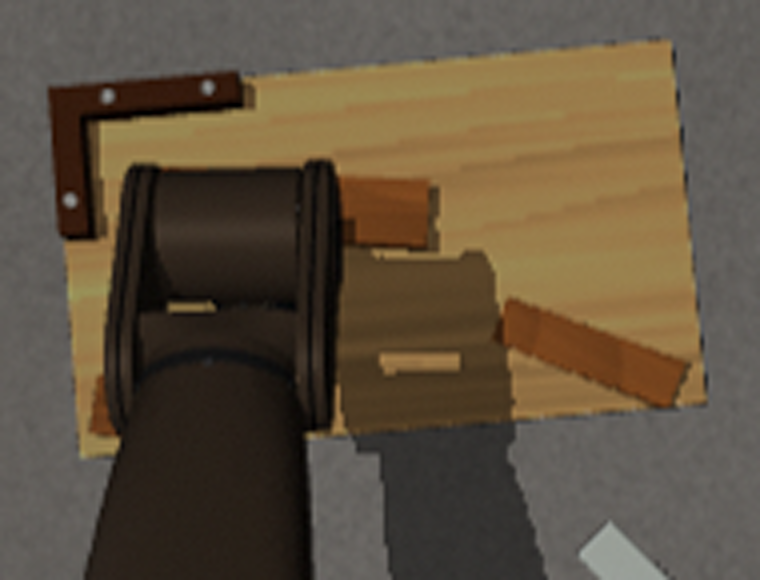

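Call:
send_rows(motion=[0, -0.2, 1.5, 0, 0, 0, -0.2, 2.5, 0, 0, 0, 0, 2.5, 0, 0, 0, 0, 1.4, 0, 0, 0, 0, 0.3, 0, 0, 0, 0, 0, 0, 0])

```text
time: 3.85
eef_pos: [0.5241, 0.0975, 0.0257]
tcp_rot: [0.999, 0.032, 0.01, 0.004]
contact_force: [-0.6, 1.0, 0.1]
opening: -0.001
```

```bash
python3 -c "
from h import *
rep([0.523,0.105,0.022])
p,d=grab('scene','s1'); c=p[150:300,170:370,::-1]; cv2.imwrite('pics/scrop1.png',cv2.resize(c,None,fx=4,fy=4,interpolation=cv2.INTER_CUBIC))"
```

```text
t 3.85 tcp [0.5241 0.0975 0.0257] board [-0.0352  0.064 ] yaw 3.62 tilt [ 0.02  -0.007] F [-0.55  0.98  0.14] op -0.001
tool cm [-0.07 -0.76  0.37]
```

View pics/scrop1.png

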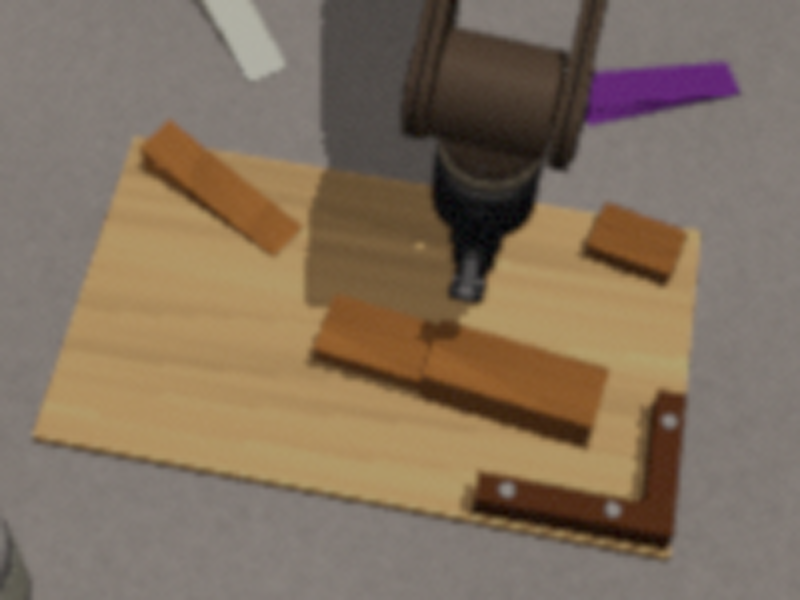

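Call:
send_rows(motion=[0, -0.8, 0.2, 0, 0, 0.7, 0, 0, 0, 0, 0.7, 0, 0, 0, 0, 0.5, 0, 0, 0, 0, 0.5, 0, 0, 0, 0, 0.5, 0, 0, 0, 0, 0.5, 0, 0, 0, 0, 0.5, 0, 0, 0, 0, 0.5, 0, 0, 0, 0])

```text
time: 4.8
eef_pos: [0.5714, 0.1083, 0.0282]
tcp_rot: [0.999, 0.032, 0.01, 0.005]
contact_force: [-4.1, -1.1, 2.6]
opening: 0.001
```

```bash
python3 -c "
from h import *
rep()"
```

```text
t 4.8 tcp [0.5714 0.1083 0.0282] board [0.0128 0.0714] yaw 3.63 tilt [ 0.02  -0.009] F [-4.07 -1.12  2.64] op 0.001
```

Call:
send_rows(motion=[0.5, 0, 0.1, 0, 0, 0.5, 0, 0.1, 0, 0, 0.5, 0, 0.1, 0, 0, 0.4, 0, 0.1, 0, 0, 0.4, 0, 0.1, 0, 0])

```text
time: 5.3
eef_pos: [0.5955, 0.1098, 0.0233]
tcp_rot: [0.999, 0.032, 0.008, 0.005]
contact_force: [-3.9, -0.1, 3.5]
opening: 0.001
```

```bash
python3 -c "
from h import *
rep()
p,d=grab('scene','s2'); c=p[150:300,170:370,::-1]; cv2.imwrite('pics/scrop2.png',cv2.resize(c,None,fx=4,fy=4,interpolation=cv2.INTER_CUBIC))"
```

```text
t 5.3 tcp [0.5955 0.1098 0.0233] board [0.0369 0.0711] yaw 3.66 tilt [ 0.017 -0.009] F [-3.9  -0.13  3.51] op 0.001
```

View pics/scrop2.png

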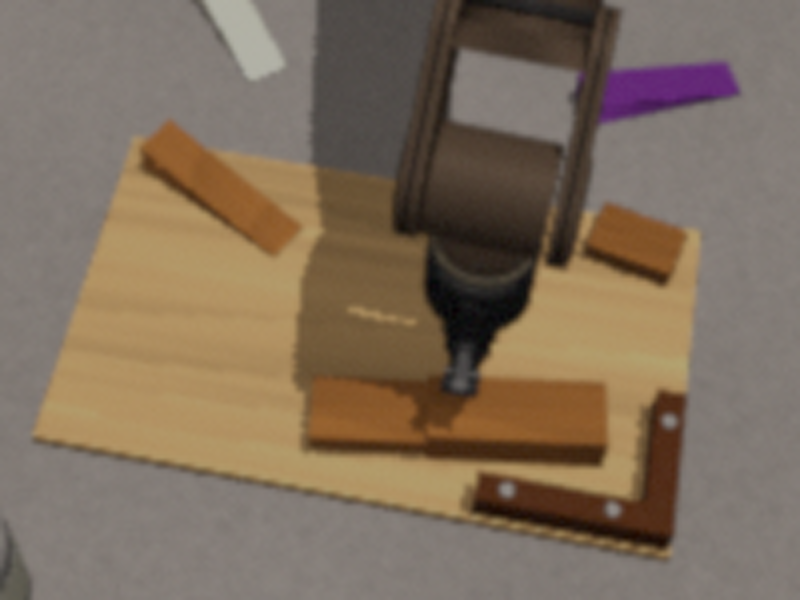

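Call:
send_rows(motion=[-1.5, 0, 0, 0, 0, -0.5, -1.5, 0, 0, 0, 0, -2, 0, 0, 0, 0, -1.5, 0, 0.01, 0, 0, 0, 0, 0, 0])

```text
time: 5.85
eef_pos: [0.5786, 0.1628, 0.023]
tcp_rot: [1.0, 0.025, 0.017, 0.003]
contact_force: [-0.5, -0.3, 1.0]
opening: 0.003
```

```bash
python3 -c "
from h import *
rep()"
```

```text
t 5.85 tcp [0.5786 0.1628 0.023 ] board [0.0238 0.1252] yaw 2.87 tilt [ 0.035 -0.005] F [-0.45 -0.34  1.  ] op 0.003
```

Call:
send_rows(motion=[0.4, 0, 0, 0, 0, 0.4, 0, 0.02, 0, 0, 0.4, 0, 0.02, 0, 0, 0.4, 0, 0.02, 0, 0, 0.3, 0, 0, 0, 0, 0.3, 0, 0, 0, 0])

```text
time: 6.45
eef_pos: [0.6017, 0.1641, 0.0227]
tcp_rot: [1.0, 0.025, 0.016, 0.002]
contact_force: [-1.8, 0.9, 0.5]
opening: -0.003
```

```bash
python3 -c "
from h import *
rep()
p,d=grab('scene','s3'); c=p[150:300,170:370,::-1]; cv2.imwrite('pics/scrop3.png',cv2.resize(c,None,fx=4,fy=4,interpolation=cv2.INTER_CUBIC))"
```

```text
t 6.45 tcp [0.6017 0.1641 0.0227] board [0.047  0.1248] yaw 2.85 tilt [ 0.033 -0.004] F [-1.76  0.92  0.51] op -0.003
```

View pics/scrop3.png

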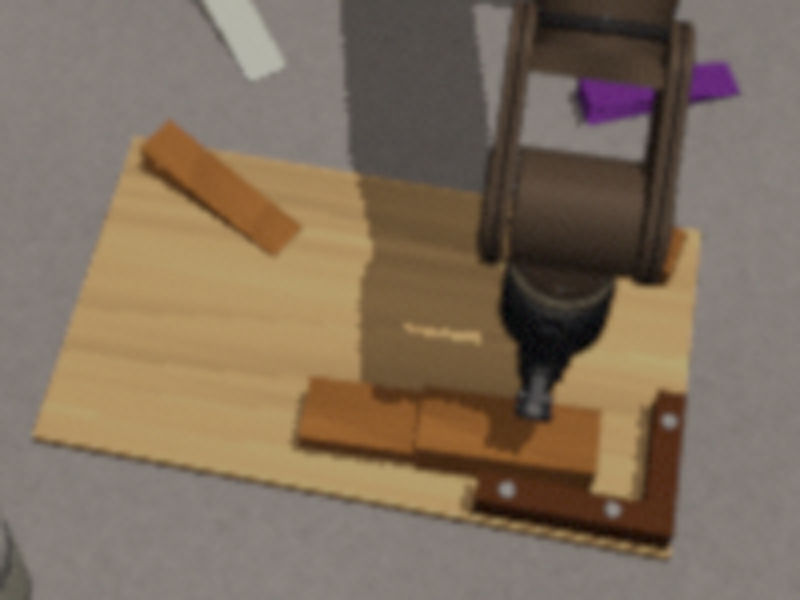

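Call:
send_rows(motion=[0.3, 0, 0, 0, 0, 0.3, 0, 0, 0, 0, 0.3, 0, 0, 0, 0])

```text
time: 6.8
eef_pos: [0.609, 0.1639, 0.0227]
tcp_rot: [1.0, 0.025, 0.012, 0.003]
contact_force: [-14.6, -1.9, 12.3]
opening: 0.002
```

```bash
python3 -c "
from h import *
rep()"
```

```text
t 6.8 tcp [0.609  0.1639 0.0227] board [0.0542 0.1242] yaw 2.84 tilt [ 0.025 -0.005] F [-14.58  -1.85  12.3 ] op 0.002
```

Call:
send_rows(motion=[-0.5, 0, 0, 0, 0, -1, 0, 0, 0, 0, -0.5, 0, -2, 0, 0, 0, 0, -3, 0, 0, 0, 1, -2.5, 0, 0, 1, 3, -0.5, 0, 0, 1, 4, 0, 0, 0, 1, 4, 0, 0, 0, 1, 4, 0, 0, 0, 0.5, 2.5, 0, 0, 0, 0, 1, 0, -0.01, 0, 0, 0, 0, -0.01, 0])

```text
time: 8.0
eef_pos: [0.6434, -0.0363, 0.11]
tcp_rot: [0.999, 0.037, 0.022, 0.005]
contact_force: [-1.4, 0.0, -0.2]
opening: -0.003
```

```bash
python3 -c "
from h import *
rep()
p,d=grab('scene','s4'); c=p[150:300,170:370,::-1]; cv2.imwrite('pics/scrop4.png',cv2.resize(c,None,fx=4,fy=4,interpolation=cv2.INTER_CUBIC))
p,d=grab('top','t4'); c=p[85:230,145:335,::-1]; cv2.imwrite('pics/crop4.png',cv2.resize(c,None,fx=4,fy=4,interpolation=cv2.INTER_CUBIC))"
```

```text
t 8.0 tcp [ 0.6434 -0.0363  0.11  ] board [ 0.0742 -0.078 ] yaw 4.26 tilt [ 0.044 -0.009] F [-1.4   0.05 -0.22] op -0.003
```

View pics/scrop4.png

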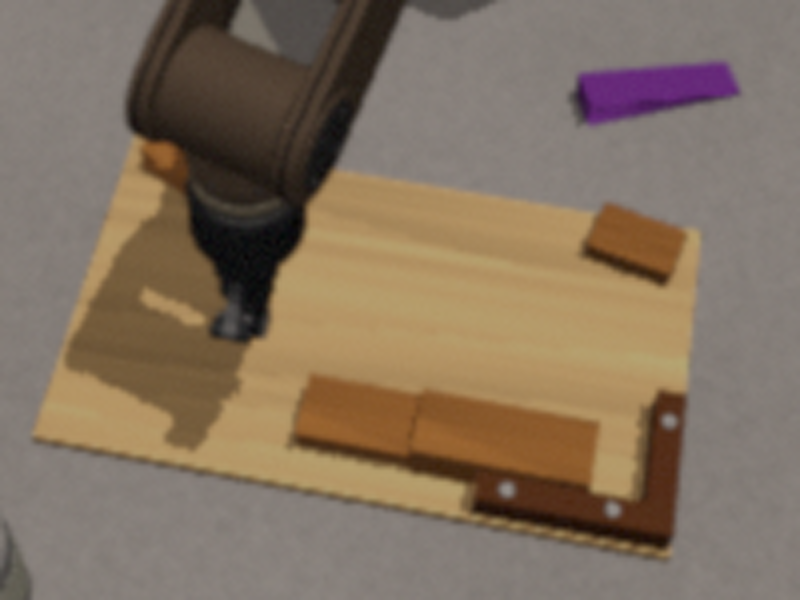

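View pics/crop4.png

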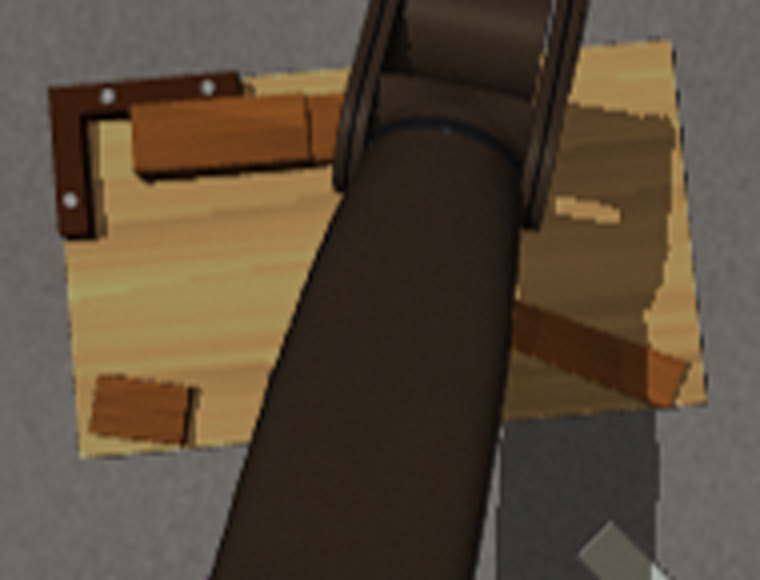

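```bash
python3 -c "
from h import *
a=bp('top',crop([(131,104),(138,176)]),.052); print([tob(x).round(4) for x in a])
s=bp('scene',crop([(312,376),(300,438),(598,422),(413,388)],(170,150)),np.array([.042,.042,.052,.052])); print([tob(x).round(4) for x in s])
g=tow([0.10,-0.08]); rep([g[0],g[1],0.026])"
```

```text
[array([0.1164, 0.1721]), array([0.0621, 0.1709])]
[array([ 0.0693, -0.038 ]), array([ 0.1198, -0.0359]), array([0.0692, 0.1732]), array([0.069 , 0.0376])]
t 8.1 tcp [ 0.6431 -0.0346  0.1098] board [ 0.074  -0.0762] yaw 4.34 tilt [ 0.043 -0.009] F [0.65 0.22 0.5 ] op -0.002
tool cm [2.24 0.29 8.49]
```

Call:
send_rows(motion=[0.5, 0, 1, 0, 0, 0.6, 0.1, 2, 0, 0, 0.6, 0.1, 2, 0, 0, 0.4, 0, 2, 0, 0, 0.2, 0, 1, 0, 0, 0, 0, 0.3, 0, 0, 0, 0, 0, 0, 0])

```text
time: 8.8
eef_pos: [0.6697, -0.0249, 0.0219]
tcp_rot: [0.999, 0.044, 0.021, 0.004]
contact_force: [0.4, -0.8, 0.5]
opening: 0.001
```

```bash
python3 -c "
from h import *
rep()"
```

```text
t 8.8 tcp [ 0.6697 -0.0249  0.0219] board [ 0.1013 -0.0685] yaw 5.0 tilt [ 0.042 -0.007] F [ 0.42 -0.82  0.48] op 0.001
```

Call:
send_rows(motion=[0, -0.5, 0, 0, 0, 0, -0.5, 0, 0, 0, 0, -0.5, 0, 0, 0, 0, -0.5, 0, 0, 0, 0, -0.5, 0, 0, 0, 0, -0.5, 0, 0, 0, 0, -0.5, 0, 0, 0, 0, -0.5, 0, 0, 0])

```text
time: 9.6
eef_pos: [0.668, 0.0169, 0.0256]
tcp_rot: [0.999, 0.044, 0.024, 0.006]
contact_force: [0.3, -1.7, -0.6]
opening: -0.002
```

```bash
python3 -c "
from h import *
rep()
p,d=grab('scene','s5'); c=p[150:300,170:370,::-1]; cv2.imwrite('pics/scrop5.png',cv2.resize(c,None,fx=4,fy=4,interpolation=cv2.INTER_CUBIC))"
```

```text
t 9.6 tcp [0.668  0.0169 0.0256] board [ 0.1026 -0.0267] yaw 5.03 tilt [ 0.049 -0.01 ] F [ 0.29 -1.66 -0.55] op -0.002
```

View pics/scrop5.png

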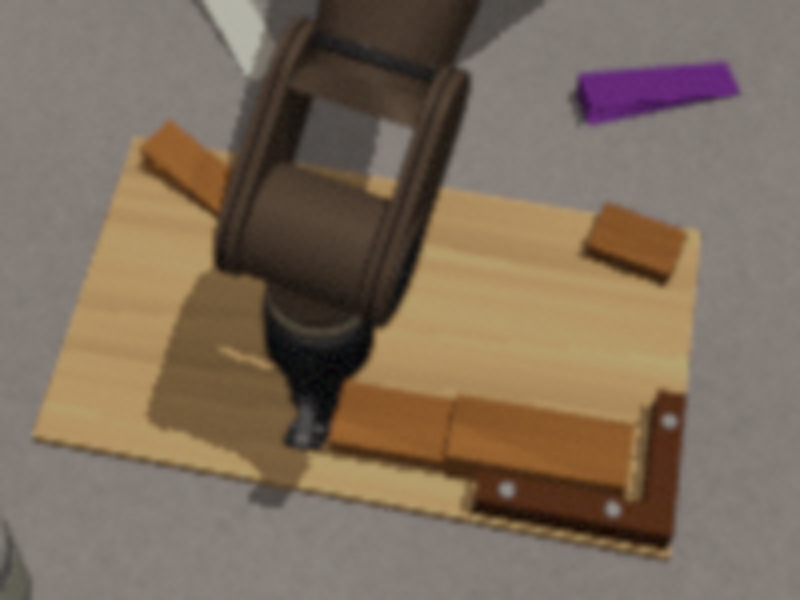

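Call:
send_rows(motion=[0, -0.3, 0.05, 0, 0, 0, -0.3, 0.05, 0, 0, 0, -0.3, 0.05, 0, 0, 0, -0.3, 0.05, 0, 0])

```text
time: 10.05
eef_pos: [0.6692, 0.0288, 0.0256]
tcp_rot: [0.999, 0.044, 0.027, 0.007]
contact_force: [-0.6, -3.2, 2.9]
opening: 0.003
```

```bash
python3 -c "
from h import *
rep()"
```

```text
t 10.05 tcp [0.6692 0.0288 0.0256] board [ 0.1046 -0.0149] yaw 5.08 tilt [ 0.054 -0.012] F [-0.56 -3.16  2.91] op 0.003
```

Call:
send_rows(motion=[0, -0.3, 0.03, 0, 0, 0, -0.3, 0.03, 0, 0])

```text
time: 10.25
eef_pos: [0.6694, 0.0307, 0.0257]
tcp_rot: [0.999, 0.046, 0.027, 0.012]
contact_force: [0.1, -16.4, 1.6]
opening: 0.0
```

```bash
python3 -c "
from h import *
rep()"
```

```text
t 10.25 tcp [0.6694 0.0307 0.0257] board [ 0.1049 -0.0131] yaw 5.32 tilt [ 0.055 -0.021] F [  0.07 -16.41   1.6 ] op 0.0
```

Call:
send_rows(motion=[0, 0.5, 0, 0, 0, 0, 1, 0, 0, 0, 0, 1, -1, 0, 0, 0, 0, -2.5, 0, 0, 0, 0, -3, 0, 0, -1, 0, -2, 0, 0, -1.5, -0.5, -0.5, 0.01, 0, 0, 0, 0, 0, 0])

```text
time: 11.05
eef_pos: [0.6386, 0.0099, 0.1176]
tcp_rot: [0.999, 0.039, 0.023, 0.007]
contact_force: [-0.1, -0.1, -0.4]
opening: -0.002
```

```bash
python3 -c "
from h import *
rep()
p,d=grab('scene','s6'); c=p[150:300,170:370,::-1]; cv2.imwrite('pics/scrop6.png',cv2.resize(c,None,fx=4,fy=4,interpolation=cv2.INTER_CUBIC))
p,d=grab('top','t6'); c=p[85:230,145:335,::-1]; cv2.imwrite('pics/crop6.png',cv2.resize(c,None,fx=4,fy=4,interpolation=cv2.INTER_CUBIC))"
```

```text
t 11.05 tcp [0.6386 0.0099 0.1176] board [ 0.0727 -0.0315] yaw 4.5 tilt [ 0.047 -0.013] F [-0.11 -0.07 -0.43] op -0.002
```

View pics/scrop6.png

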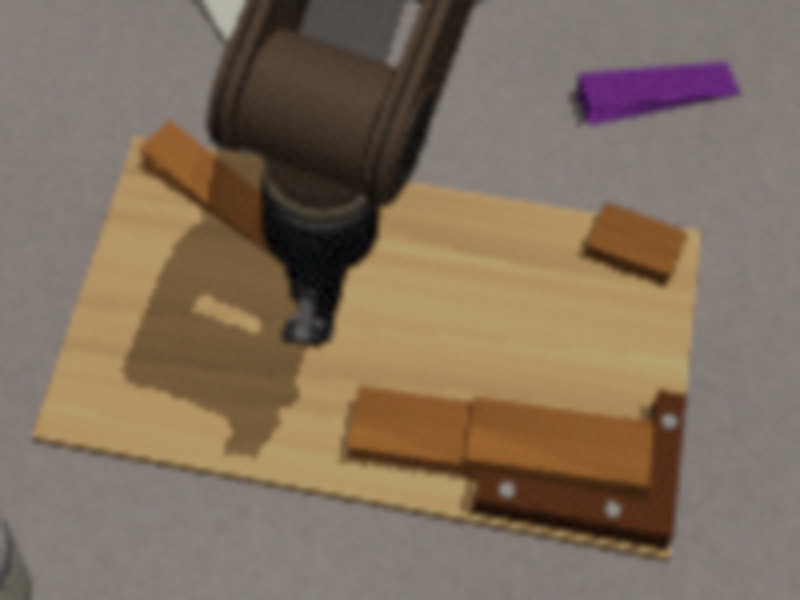

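View pics/crop6.png

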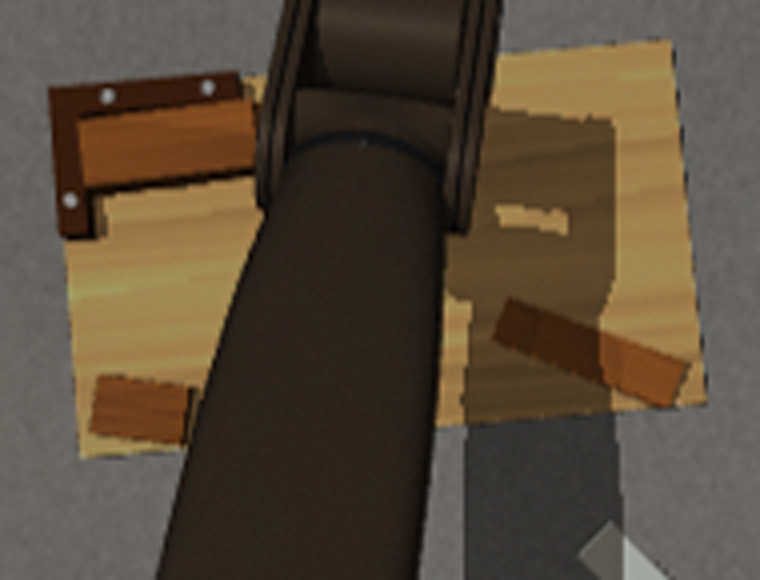

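Call:
send_rows(motion=[-1.5, -1.5, 0, 0, 0, -2, -3, 0, 0, 0, -1.5, -3.5, 0, 0, 0, 0, -3, 0.5, 0, 0, 0, -2.5, 1.5, 0, 0, 0, -1, 2, 0, 0, 0, 0, 2.5, 0, 0, 0, 0, 1.5, 0, 0, 0, 0, 0, 0, 0])

```text
time: 12.05
eef_pos: [0.5835, 0.1531, 0.0245]
tcp_rot: [0.999, 0.038, 0.022, 0.007]
contact_force: [-0.8, 0.1, 0.6]
opening: -0.005
```

```bash
python3 -c "
from h import *
rep()"
```

```text
t 12.05 tcp [0.5835 0.1531 0.0245] board [0.028  0.1152] yaw 4.39 tilt [ 0.044 -0.011] F [-0.81  0.15  0.58] op -0.005
```

Call:
send_rows(motion=[0.5, 0, 0, 0, 0, 0.5, 0, 0.02, 0, 0, 0.5, 0, 0.02, 0, 0, 0.4, 0, 0.02, 0, 0, 0.3, 0, 0, 0, 0, 0.3, 0, 0, 0, 0])

```text
time: 12.65
eef_pos: [0.6091, 0.153, 0.0272]
tcp_rot: [0.999, 0.037, 0.018, 0.007]
contact_force: [-13.3, -1.0, 8.6]
opening: -0.001
```

```bash
python3 -c "
from h import *
rep()"
```

```text
t 12.65 tcp [0.6091 0.153  0.0272] board [0.0536 0.1133] yaw 4.28 tilt [ 0.036 -0.013] F [-13.3   -1.     8.56] op -0.001
```

Call:
send_rows(motion=[-0.3, 0, 0, 0, 0, -0.6, 0, 0, 0, 0, -1, 0, -0.5, 0, 0, -0.5, 0, -1.5, 0, 6.5, 0, 0, -2.5, 0, 6.5, 0, 1, -2.5, 0, 6.5, -1, 2.5, -1.5, 0, 6.5, -1.5, 3.5, -0.5, 0, 6.5, -1.5, 4, 0, 0, 6.5, -1.5, 4, 0, 0, 6.5, -1.5, 4, 0, 0, 6.5, -1, 3, 0, 0, 6.5])

```text
time: 13.85
eef_pos: [0.5153, -0.0759, 0.1268]
tcp_rot: [0.999, 0.042, 0.027, 0.008]
contact_force: [0.7, 0.3, -0.3]
opening: 0.761
```

```bash
python3 -c "
from h import *
rep([0.462,-0.167,0.1])"
```

```text
t 13.85 tcp [ 0.5153 -0.0759  0.1268] board [-0.0564 -0.1083] yaw 4.85 tilt [ 0.055 -0.014] F [ 0.67  0.25 -0.28] op 0.761
tool cm [-6.22  8.58  2.52]
```

Call:
send_rows(motion=[-1, 1, 0, 0.06, 6.5, -1, 1.2, 0, 0.1, 6.5, -1, 1.5, 0, 0.1, 6.5, -0.5, 1.2, 0, 0.1, 6.5, -0.2, 0.7, 0, 0.06, 6.5, 0, 0, 0, 0, 6.5])

```text
time: 14.45
eef_pos: [0.47, -0.1358, 0.1289]
tcp_rot: [0.983, -0.179, 0.034, 0.004]
contact_force: [-0.1, 0.5, 0.0]
opening: 0.758
```

```bash
python3 -c "
from h import *
rep([0.462,-0.167,0.1]); print(ctrl.get_state()['qpos'].round(3))
p,d=grab('top','t7');p,d=grab('scene','s7');c=p[150:300,170:370,::-1]; cv2.imwrite('pics/scrop7.png',cv2.resize(c,None,fx=4,fy=4,interpolation=cv2.INTER_CUBIC))"
```

```text
t 14.45 tcp [ 0.47   -0.1358  0.1289] board [-0.1058 -0.1649] yaw -20.65 tilt [ 0.065 -0.02 ] F [-0.06  0.52  0.02] op 0.758
tool cm [0.15 3.22 2.89]
[-0.496 -0.053  2.149  0.016  0.979 -0.144]
```

View pics/scrop7.png

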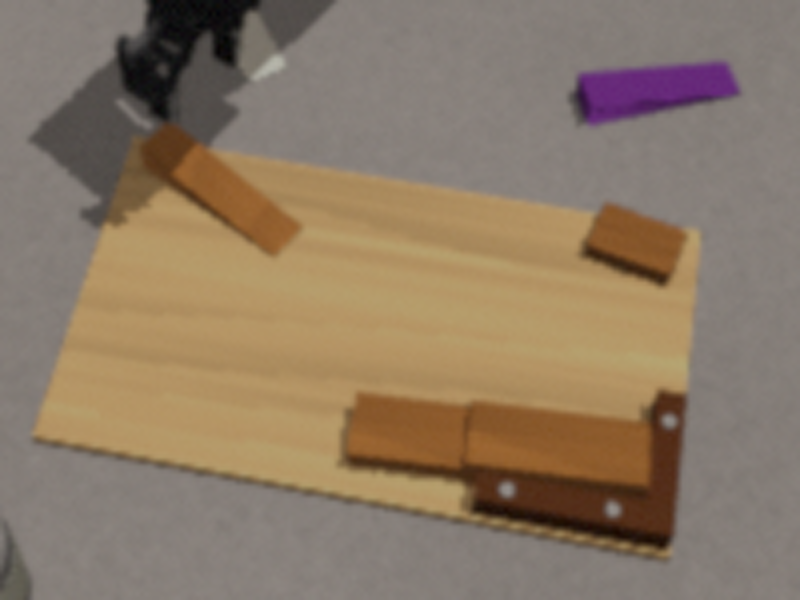

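Call:
send_rows(motion=[3, 0, 0, 0, 6.5, 4, 0, 0, 0, 6.5, 4, 0, 0, 0, 6.5])

```text
time: 14.85
eef_pos: [0.5724, -0.1703, 0.135]
tcp_rot: [0.984, -0.175, 0.032, 0.003]
contact_force: [0.7, -0.2, 0.2]
opening: 0.756
```

```bash
python3 -c "
from h import *
rep()"
```

```text
t 14.85 tcp [ 0.5724 -0.1703  0.135 ] board [-0.0062 -0.2066] yaw -20.19 tilt [ 0.062 -0.017] F [ 0.66 -0.2   0.23] op 0.756
```

Call:
send_rows(motion=[0, 0, 0, 0, 6.5, 0, 0, 0, 0, 6.5])

```text
time: 15.05
eef_pos: [0.5765, -0.1708, 0.1351]
tcp_rot: [0.984, -0.173, 0.033, 0.003]
contact_force: [0.1, -0.8, 0.0]
opening: 0.762
```

```bash
python3 -c "
from h import *
rep()"
```

```text
t 15.05 tcp [ 0.5765 -0.1708  0.1351] board [-0.0021 -0.2073] yaw -19.98 tilt [ 0.064 -0.018] F [ 0.14 -0.75  0.04] op 0.762
```

Call:
send_rows(motion=[-0.5, 0, 0, 0, 6.5, -0.5, 0, 0, 0, 6.5, -0.5, 0, 0, 0, 6.5, -0.5, 0, 0, 0, 6.5, -0.5, 0, 0, 0, 6.5, -0.5, 0, 0, 0, 6.5])

```text
time: 15.65
eef_pos: [0.5427, -0.157, 0.1328]
tcp_rot: [0.985, -0.172, 0.032, 0.003]
contact_force: [1.3, -0.4, 0.1]
opening: 0.758
```

```bash
python3 -c "
from h import *
rep()"
```

```text
t 15.65 tcp [ 0.5427 -0.157   0.1328] board [-0.0348 -0.1912] yaw -19.84 tilt [ 0.063 -0.017] F [ 1.32 -0.41  0.1 ] op 0.758
```

Call:
send_rows(motion=[0, 0, -4.5, 0, 6.5, 0, 0, -4.5, 0, 6.5, 0, 0, -4.5, 0, 6.5, 0, 0, 0, 0, 6.5])

```text
time: 16.05
eef_pos: [0.5307, -0.1535, 0.2697]
tcp_rot: [0.985, -0.172, 0.029, 0.002]
contact_force: [-0.6, -0.3, 0.3]
opening: 0.761
```

```bash
python3 -c "
from h import *
rep()"
```

```text
t 16.05 tcp [ 0.5307 -0.1535  0.2697] board [-0.0466 -0.1868] yaw -19.86 tilt [ 0.057 -0.014] F [-0.63 -0.29  0.32] op 0.761
```

Call:
send_rows(motion=[0, 0, 1.5, 0, 6.5, 0, 0, 1.5, 0, 6.5, 0, 0, 1.5, 0, 6.5, 0, 0, 1.5, 0, 6.5, 0, 0, 1.5, 0, 6.5, 0, 0, 1.5, 0, 6.5])

```text
time: 16.65
eef_pos: [0.5311, -0.1526, 0.1648]
tcp_rot: [0.985, -0.173, 0.024, 0.001]
contact_force: [-0.1, 0.1, 0.1]
opening: 0.761
```

```bash
python3 -c "
from h import *
rep()"
```

```text
t 16.65 tcp [ 0.5311 -0.1526  0.1648] board [-0.0461 -0.186 ] yaw -19.89 tilt [ 0.047 -0.009] F [-0.1   0.05  0.08] op 0.761
```

Call:
send_rows(motion=[0, -3, 0, 0, 6.5, 0, -3, 0, 0, 6.5, 0, -3, 0, 0, 6.5, 0, 0, 0, 0, 6.5])

```text
time: 17.05
eef_pos: [0.5519, -0.0629, 0.1445]
tcp_rot: [0.985, -0.175, 0.008, -0.002]
contact_force: [-0.6, 0.1, -0.0]
opening: 0.761
```

```bash
python3 -c "
from h import *
rep()"
```

```text
t 17.05 tcp [ 0.5519 -0.0629  0.1445] board [-0.0189 -0.098 ] yaw -20.12 tilt [0.017 0.001] F [-0.63  0.15 -0.03] op 0.761
```

```bash
python3 -c "
from h import *
rep([0.462,-0.167,0.1])"
```

```text
t 17.05 tcp [ 0.5519 -0.0629  0.1445] board [-0.0189 -0.098 ] yaw -20.12 tilt [0.017 0.001] F [-0.63  0.15 -0.03] op 0.761
tool cm [-4.94 12.9   4.28]
```

Call:
send_rows(motion=[0, 0, -3, 0, 6.5, 0, 0, -3, 0, 6.5, 0, 0, 0, 0, 6.5, 0, 0, 1.5, 0, 6.5, 0, 0, 1.5, 0, 6.5, 0, 0, 1.5, 0, 6.5, 0, 0, 1.5, 0, 6.5])

```text
time: 17.75
eef_pos: [0.5399, -0.0621, 0.1214]
tcp_rot: [0.985, -0.175, -0.007, -0.003]
contact_force: [-0.8, 0.2, -0.5]
opening: 0.761
```

```bash
python3 -c "
from h import *
rep([0.462,-0.167,0.1])"
```

```text
t 17.75 tcp [ 0.5399 -0.0621  0.1214] board [-0.0308 -0.0963] yaw -20.1 tilt [-0.012  0.008] F [-0.78  0.25 -0.46] op 0.761
tool cm [-3.68 12.54  2.15]
```

Call:
send_rows(motion=[-0.3, 1, 0, 0, 6.5, -0.5, 1.8, 0.1, 0.01, 6.5, -0.6, 2, 0.3, 0.01, 6.5, -0.6, 2, 0.3, 0.01, 6.5, -0.6, 2, 0.3, 0.01, 6.5, -0.5, 1.6, 0.3, 0, 6.5, -0.3, 1, 0.2, 0, 6.5, 0, 0, 0, 0, 6.5])

```text
time: 18.55
eef_pos: [0.4484, -0.1588, 0.0872]
tcp_rot: [0.98, -0.196, -0.023, -0.005]
contact_force: [-0.1, -0.1, 0.8]
opening: 0.762
```

```bash
python3 -c "
from h import *
rep([0.462,-0.167,0.05])"
```

```text
t 18.55 tcp [ 0.4484 -0.1588  0.0872] board [-0.1291 -0.1862] yaw -22.6 tilt [-0.042  0.019] F [-0.12 -0.07  0.78] op 0.762
tool cm [1.75 0.24 3.65]
```

Call:
send_rows(motion=[0.5, 0, 0, 0, 6.5, 0.5, 0.1, 0, 0, 6.5, 0.4, 0.1, 0, 0, 6.5, 0.2, 0, 0, 0, 6.5, 0, 0, 0, 0, 6.5])

```text
time: 19.05
eef_pos: [0.4648, -0.1666, 0.0862]
tcp_rot: [0.98, -0.195, -0.022, -0.006]
contact_force: [0.3, 0.6, 0.8]
opening: 0.761
```

```bash
python3 -c "
from h import *
rep([0.462,-0.167,0.05])"
```

```text
t 19.05 tcp [ 0.4648 -0.1666  0.0862] board [-0.1133 -0.1952] yaw -22.51 tilt [-0.041  0.02 ] F [0.35 0.59 0.84] op 0.761
tool cm [-0.08  0.15  3.63]
```

Call:
send_rows(motion=[0, 0, -2, 0, 6.5, 0, 0, -2, 0, 6.5, 0, 0, -2, 0, 6.5, 0, 0, 0, 0, 6.5, 0, 0, 0, 0, 6.5])

```text
time: 19.55
eef_pos: [0.4675, -0.1662, 0.1468]
tcp_rot: [0.981, -0.194, -0.023, -0.006]
contact_force: [-1.6, -1.2, -0.4]
opening: 0.766
```

```bash
python3 -c "
from h import *
rep([0.462,-0.167,0.05])"
```

```text
t 19.55 tcp [ 0.4675 -0.1662  0.1468] board [-0.1105 -0.195 ] yaw -22.36 tilt [-0.044  0.021] F [-1.6  -1.23 -0.37] op 0.766
tool cm [-0.01  0.31  9.69]
```

Call:
send_rows(motion=[0, -3, 0, 0, 6.5, 0, -3, 0, 0, 6.5, 0, -3, 0, 0, 6.5, 0, 0, 0, 0, 6.5])

```text
time: 19.95
eef_pos: [0.5007, -0.0802, 0.1424]
tcp_rot: [0.98, -0.195, -0.026, -0.007]
contact_force: [0.3, -0.0, -0.9]
opening: 0.764
```

```bash
python3 -c "
from h import *
rep(); print(ctrl.get_state()['qpos'].round(3))"
```

```text
t 19.95 tcp [ 0.5007 -0.0802  0.1424] board [-0.0713 -0.1116] yaw -22.52 tilt [-0.049  0.023] F [ 0.33 -0.03 -0.86] op 0.764
[-0.361  0.038  2.03   0.005  1.127  0.03 ]
```

Call:
send_rows(motion=[0, 3, 0, 0, 6.5, 0, 3, 0, 0, 6.5, 0, 3, 0, 0, 6.5, 0, 0, 0, 0, 6.5])

```text
time: 20.35
eef_pos: [0.4627, -0.1643, 0.1371]
tcp_rot: [0.981, -0.192, -0.03, -0.007]
contact_force: [1.3, -0.2, 0.1]
opening: 0.761
```

```bash
python3 -c "
from h import *
rep([0.462,-0.167,0.05]); print(ctrl.get_state()['qpos'].round(3))"
```

```text
t 20.35 tcp [ 0.4627 -0.1643  0.1371] board [-0.1151 -0.1928] yaw -22.14 tilt [-0.057  0.025] F [ 1.34 -0.21  0.08] op 0.761
tool cm [0.57 0.3  8.69]
[-0.544  0.015  2.066 -0.009  1.122 -0.154]
```

Call:
send_rows(motion=[0, 0, -2.5, 0, 6.5, 0, 0, -2.5, 0, 6.5, 0, 0, -2.5, 0, 6.5, 0.1, 0.1, 0, 0, 6.5, 0.1, 0.1, 0, 0, 6.5, 0.1, -0.1, 0, 0, 6.5, 0.1, -0.1, 0, 0, 6.5, 0.1, -0.1, 0, 0, 6.5])

```text
time: 21.15
eef_pos: [0.467, -0.1654, 0.203]
tcp_rot: [0.98, -0.194, -0.039, -0.011]
contact_force: [0.3, -1.2, 0.2]
opening: 0.762
```

```bash
python3 -c "
from h import *
rep([0.462,-0.167,0.05]); print(ctrl.get_state()['qpos'].round(3))"
```

```text
t 21.15 tcp [ 0.467  -0.1654  0.203 ] board [-0.111  -0.1942] yaw -22.36 tilt [-0.072  0.036] F [ 0.33 -1.16  0.18] op 0.762
tool cm [ 0.83  0.42 15.28]
[-0.542 -0.042  1.993 -0.007  1.271 -0.149]
```

Call:
send_rows(motion=[0, 0, 2.5, 0, 6.5, 0, 0, 3, 0, 6.5, 0, 0, 3, 0, 6.5, 0, 0, 3, 0, 6.5, 0.1, 0, 0, 0, 6.5, 0.1, 0.1, 0, 0, 6.5, 0.1, 0.1, 0, 0, 6.5])

```text
time: 21.85
eef_pos: [0.4609, -0.1631, 0.0834]
tcp_rot: [0.98, -0.193, -0.04, -0.011]
contact_force: [0.5, -0.1, 0.3]
opening: 0.76
```

```bash
python3 -c "
from h import *
rep([0.462,-0.167,0.05]); print(ctrl.get_state()['qpos'].round(3))"
```

```text
t 21.85 tcp [ 0.4609 -0.1631  0.0834] board [-0.1169 -0.1915] yaw -22.27 tilt [-0.074  0.037] F [ 0.54 -0.08  0.29] op 0.76
tool cm [0.52 0.34 3.31]
[-0.545  0.102  2.088 -0.008  1.034 -0.151]
```

Call:
send_rows(motion=[0, 0, -1.5, 0, 6.5, 0, 0, -2.5, 0, 6.5, 0, 0, -2.5, 0, 6.5, 0, -3, 0, 0, 6.5, 0, -3, 0, 0, 6.5, 0, -3, 0, 0, 6.5, 0, 0, 0, 0, 6.5])

```text
time: 22.55
eef_pos: [0.5092, -0.085, 0.1666]
tcp_rot: [0.98, -0.195, -0.027, -0.008]
contact_force: [-0.3, -0.5, 0.8]
opening: 0.76
```

```bash
python3 -c "
from h import *
rep([0.462,-0.167,0.05]); print(ctrl.get_state()['qpos'].round(3))"
```

```text
t 22.55 tcp [ 0.5092 -0.085   0.1666] board [-0.0631 -0.117 ] yaw -22.49 tilt [-0.05   0.026] F [-0.34 -0.51  0.77] op 0.76
tool cm [-0.57  9.44 11.66]
[-0.365  0.03   1.991  0.007  1.177  0.024]
```

Call:
send_rows(motion=[0, 0, -1.5, 0, 6.5, 0, 0, -2.5, 0, 6.5, 0, 0, -2.5, 0, 6.5, 0, 3, 0, 0, 6.5, 0, 3, 0, 0, 6.5, 0, 3, 0, 0, 6.5, 0, 0, 0, 0, 6.5])

```text
time: 23.25
eef_pos: [0.4794, -0.1788, 0.2495]
tcp_rot: [0.981, -0.195, -0.018, -0.004]
contact_force: [0.1, -0.1, -0.1]
opening: 0.762
```

```bash
python3 -c "
from h import *
rep([0.462,-0.167,0.05])"
```

```text
t 23.25 tcp [ 0.4794 -0.1788  0.2495] board [-0.0995 -0.2084] yaw -22.53 tilt [-0.034  0.014] F [ 0.1  -0.07 -0.15] op 0.762
tool cm [-1.33 -0.42 20.02]
```

Call:
send_rows(motion=[0, 0, 2.5, 0, 6.5, 0, 0, 3.5, 0, 6.5, 0, 0, 3.5, 0, 6.5, 0, 0, 3.5, 0, 6.5, 0, 0, 0, 0, 6.5, 0, 0, -1.5, 0, 6.5, 0, 0, -2.5, 0, 6.5, 0, 0, -2.5, 0, 6.5, 0, -3, 0, 0, 6.5, 0, -3, 0, 0, 6.5, 0, -3, 0, 0, 6.5, 0, 0, 0, 0, 6.5])

```text
time: 24.45
eef_pos: [0.5227, -0.102, 0.2149]
tcp_rot: [0.979, -0.202, 0.001, 0.001]
contact_force: [0.3, -0.3, -0.1]
opening: 0.76
```

```bash
python3 -c "
from h import *
rep([0.462,-0.167,0.05])"
```

```text
t 24.45 tcp [ 0.5227 -0.102   0.2149] board [-0.0509 -0.1349] yaw -23.3 tilt [ 0.002 -0.002] F [ 0.29 -0.35 -0.11] op 0.76
tool cm [-3.04  8.35 16.5 ]
```

Call:
send_rows(motion=[-0.3, 0.8, 0, 0, 6.5, -0.5, 1.3, 0, 0, 6.5, -0.5, 1.3, 0, 0, 6.5, -0.5, 1.3, 0, 0, 6.5, -0.4, 1.3, 0, 0, 6.5, -0.3, 0.8, 0, -0.01, 6.5, 0, 0, 0, 0, 6.5, 0, 0, 0, 0, 6.5])

```text
time: 25.25
eef_pos: [0.4663, -0.1651, 0.2205]
tcp_rot: [0.98, -0.201, 0.004, 0.003]
contact_force: [-0.2, -0.3, 0.9]
opening: 0.762
```

```bash
python3 -c "
from h import *
rep([0.462,-0.167,0.05])"
```

```text
t 25.25 tcp [ 0.4663 -0.1651  0.2205] board [-0.1117 -0.1938] yaw -23.16 tilt [ 0.006 -0.007] F [-0.17 -0.32  0.89] op 0.762
tool cm [-0.46  0.28 17.05]
```

Tilt is good now. Descending to the wedge.

Call:
send_rows(motion=[0, 0, 2, 0, 6.5, 0, 0, 3, 0, 6.5, 0, 0, 3, 0, 6.5, 0, 0, 3, 0, 6.5, 0, 0, 1.5, 0, 6.5, 0, 0, 0.5, 0, 6.5, 0, 0, 0, 0, 6.5])

```text
time: 25.95
eef_pos: [0.4697, -0.1663, 0.0882]
tcp_rot: [0.98, -0.2, 0.006, 0.003]
contact_force: [-0.0, -0.1, -0.3]
opening: 0.759
```

```bash
python3 -c "
from h import *
rep([0.462,-0.167,0.016])
p,d=grab('scene','s8');c=p[120:220,150:280,::-1]; cv2.imwrite('pics/scrop8.png',cv2.resize(c,None,fx=6,fy=6,interpolation=cv2.INTER_CUBIC))"
```

```text
t 25.95 tcp [ 0.4697 -0.1663  0.0882] board [-0.1084 -0.1953] yaw -23.09 tilt [ 0.011 -0.008] F [-0.04 -0.14 -0.28] op 0.759
tool cm [-0.78  0.34  7.21]
```

View pics/scrop8.png

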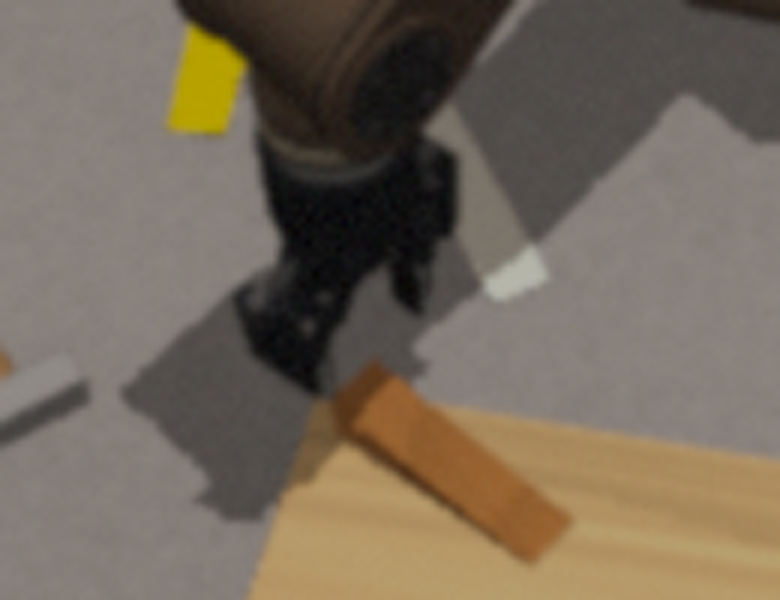

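Call:
send_rows(motion=[-0.3, 0.1, 0.5, 0, 6.5, -0.3, 0.1, 1.2, 0, 6.5, -0.2, 0.1, 1.5, 0, 6.5, 0, 0, 1.5, 0, 6.5, 0, 0, 1, 0, 6.5, 0, 0, 0.4, 0, 6.5, 0, 0, 0, 0, 6.5])

```text
time: 26.7
eef_pos: [0.4647, -0.1687, 0.0287]
tcp_rot: [0.98, -0.2, 0.012, 0.005]
contact_force: [-0.4, 0.1, 0.3]
opening: 0.758
```

```bash
python3 -c "
from h import *
rep([0.462,-0.167,0.017])
p,d=grab('scene','s9');c=p[120:220,150:280,::-1]; cv2.imwrite('pics/scrop9.png',cv2.resize(c,None,fx=6,fy=6,interpolation=cv2.INTER_CUBIC))"
```

```text
t 26.7 tcp [ 0.4647 -0.1687  0.0287] board [-0.1135 -0.1973] yaw -23.07 tilt [ 0.021 -0.014] F [-0.36  0.11  0.25] op 0.758
tool cm [-0.34 -0.05  1.16]
```

View pics/scrop9.png

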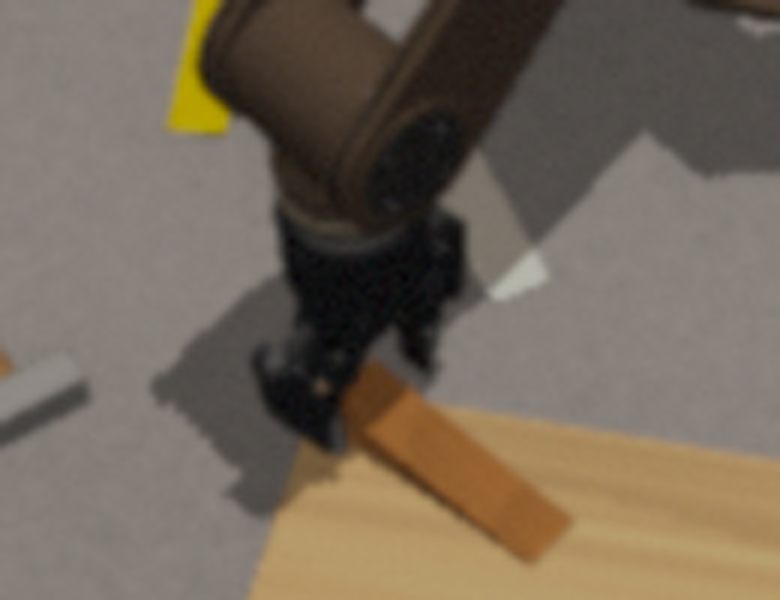

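Call:
send_rows(motion=[-0.2, 0, 0.4, 0, 6.5, -0.1, 0, 0.4, 0, 6.5, 0, 0, 0.25, 0, 6.5, 0, 0, 0, 0, 5, 0, 0, 0, 0, 4, 0, 0, 0, 0, 3, 0, 0, 0, 0, 2.5, 0, 0, 0, 0, 2.5, 0, 0, 0, 0, 2.5], grip_force=25)

```text
time: 27.65
eef_pos: [0.4639, -0.1686, 0.0198]
tcp_rot: [0.98, -0.2, 0.014, 0.006]
contact_force: [-0.3, -0.4, -0.9]
opening: 0.418
```

```bash
python3 -c "
from h import *
rep()
p,d=grab('scene','s10');c=p[120:220,150:280,::-1]; cv2.imwrite('pics/scrop10.png',cv2.resize(c,None,fx=6,fy=6,interpolation=cv2.INTER_CUBIC))"
```

```text
t 27.65 tcp [ 0.4639 -0.1686  0.0198] board [-0.1143 -0.1971] yaw -23.05 tilt [ 0.025 -0.017] F [-0.26 -0.41 -0.9 ] op 0.418
```

View pics/scrop10.png

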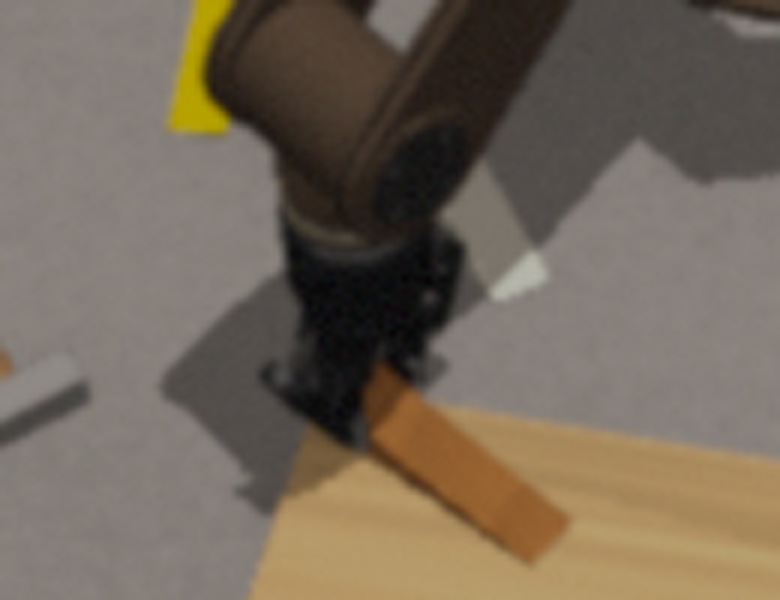

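Call:
send_rows(motion=[0, -0.2, 0.02, -0.05, 2.5, 0, -0.3, 0.02, -0.08, 2.5, 0, -0.3, 0.02, -0.08, 2.5, 0, -0.3, 0.02, -0.08, 2.5, 0, -0.3, 0.02, -0.08, 2.5, 0, -0.3, 0.02, -0.06, 2.5, 0, 0, 0, 0, 2.5])

```text
time: 28.4
eef_pos: [0.4711, -0.1534, 0.0208]
tcp_rot: [1.0, 0.02, 0.017, 0.01]
contact_force: [-0.6, -0.2, -0.6]
opening: 0.421
```

```bash
python3 -c "
from h import *
rep()
g=tow([.09,-.155]); rep([g[0],g[1],.019])
p,d=grab('scene','s11');c=p[120:270,150:350,::-1]; cv2.imwrite('pics/scrop11.png',cv2.resize(c,None,fx=4,fy=4,interpolation=cv2.INTER_CUBIC))"
```

```text
t 28.4 tcp [ 0.4711 -0.1534  0.0208] board [-0.106  -0.1825] yaw 2.32 tilt [ 0.034 -0.02 ] F [-0.62 -0.2  -0.6 ] op 0.421
t 28.4 tcp [ 0.4711 -0.1534  0.0208] board [-0.106  -0.1825] yaw 2.32 tilt [ 0.034 -0.02 ] F [-0.62 -0.2  -0.6 ] op 0.421
tool cm [19.49 -3.37  0.75]
```

View pics/scrop11.png

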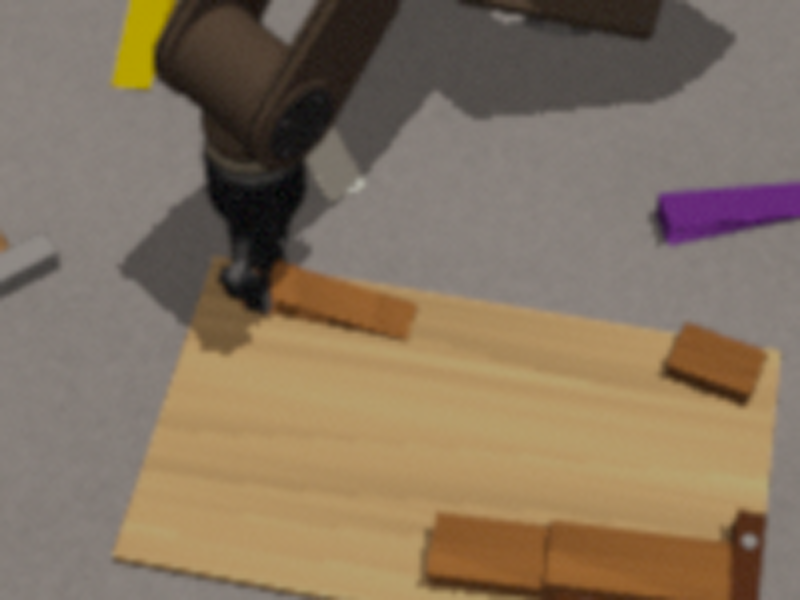

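Call:
send_rows(motion=[0.8, -0.1, 0.05, -0.01, 2.5, 1.5, -0.2, 0.06, 0, 2.5, 1.5, -0.2, 0.06, -0.01, 2.5, 1.5, -0.2, 0.06, 0, 2.5, 1.5, -0.2, 0.06, 0, 2.5, 1.5, -0.2, 0.06, 0, 2.5, 1.5, -0.2, 0.06, 0, 2.5, 1.2, -0.2, 0.05, 0, 2.5, 0.6, -0.1, 0.03, 0, 2.5, 0, 0, 0, 0, 2.5])

```text
time: 29.45
eef_pos: [0.5896, -0.1315, 0.0196]
tcp_rot: [0.999, 0.03, 0.009, 0.011]
contact_force: [-0.7, -0.3, 3.1]
opening: 0.418
```

```bash
python3 -c "
from h import *
g=tow([.09,-.155]); rep([g[0],g[1],.0195])"
```

```text
t 29.45 tcp [ 0.5896 -0.1315  0.0196] board [ 0.0138 -0.1692] yaw 3.5 tilt [ 0.019 -0.021] F [-0.68 -0.3   3.11] op 0.418
tool cm [ 7.61 -1.5   0.11]
```

Wedge is on the board with a light 3 N press. Continuing sideways.

Call:
send_rows(motion=[0.8, -0.1, 0.01, -0.005, 2.5, 1.4, -0.2, 0.02, 0, 2.5, 1.5, -0.3, 0.02, -0.005, 2.5, 1.5, -0.3, 0.02, 0, 2.5, 1.2, -0.2, 0.02, 0, 2.5, 0.5, -0.1, 0.01, 0, 2.5, 0, 0, 0, 0, 2.5])

```text
time: 30.15
eef_pos: [0.6569, -0.1154, 0.0195]
tcp_rot: [0.999, 0.035, 0.006, 0.011]
contact_force: [-0.6, -1.2, 3.4]
opening: 0.419
```

```bash
python3 -c "
from h import *
g=tow([.09,-.155]); rep([g[0],g[1],.0195])
p,d=grab('scene','s12');c=p[150:300,170:370,::-1]; cv2.imwrite('pics/scrop12.png',cv2.resize(c,None,fx=4,fy=4,interpolation=cv2.INTER_CUBIC))
p,d=grab('top','t12'); c=p[85:230,145:335,::-1]; cv2.imwrite('pics/crop12.png',cv2.resize(c,None,fx=4,fy=4,interpolation=cv2.INTER_CUBIC))"
```

```text
t 30.15 tcp [ 0.6569 -0.1154  0.0195] board [ 0.082  -0.1579] yaw 4.06 tilt [ 0.012 -0.021] F [-0.61 -1.22  3.4 ] op 0.419
tool cm [ 0.79 -0.29  0.  ]
```

View pics/scrop12.png

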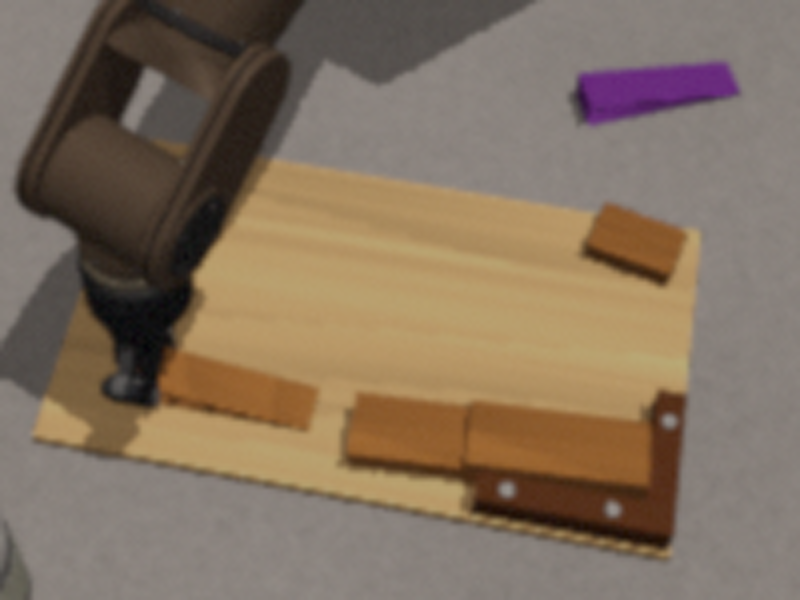

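View pics/crop12.png

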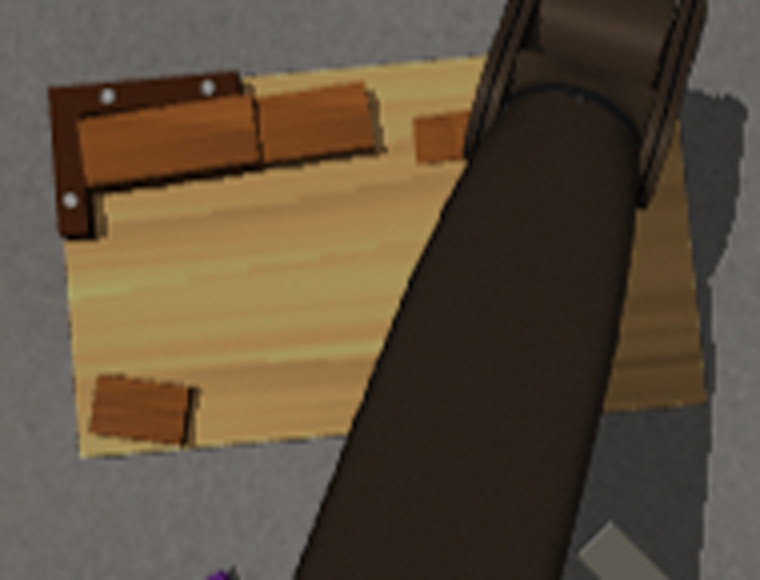

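```bash
python3 -c "
from h import *
p=cv2.imread('pics/t12.png'); c=p[98:138,152:246]; cv2.imwrite('pics/z12.png',cv2.resize(c,None,fx=8,fy=8,interpolation=cv2.INTER_CUBIC))
p=cv2.imread('pics/s12.png'); c=p[238:292,250:350]; cv2.imwrite('pics/zs12.png',cv2.resize(c,None,fx=8,fy=8,interpolation=cv2.INTER_CUBIC))"
```

```text
(no output)
```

View pics/z12.png

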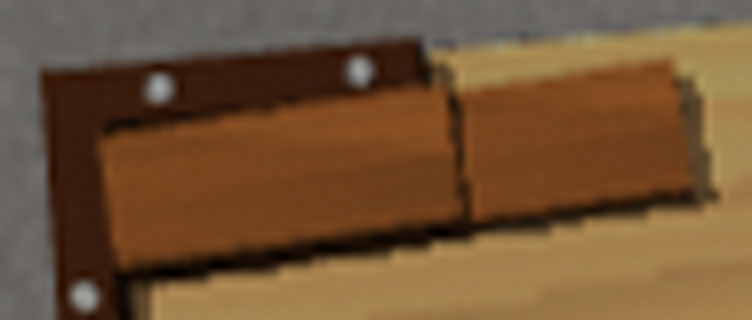

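View pics/zs12.png

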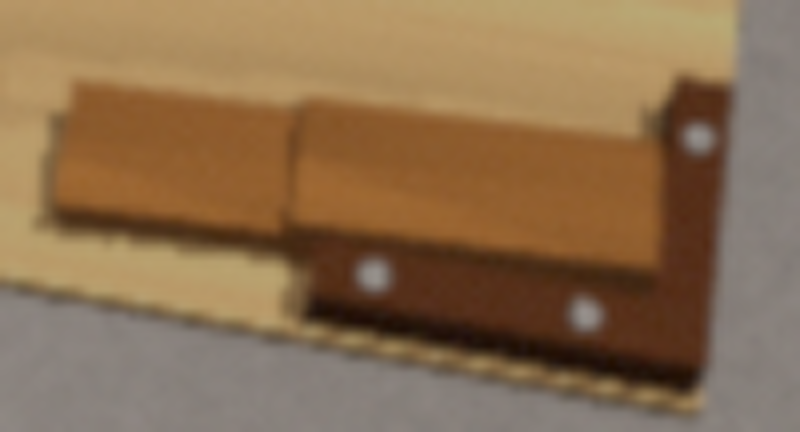

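Call:
send_rows(motion=[0, 0, 0, 0, 6.5, 0, 0, 0, 0, 6.5, 0, 0, 0, 0, 6.5, 0, 0, -1, 0, 6.5, 0, 0, -2.5, 0, 6.5, 0, 0, -2.5, 0, 6.5, 0, 0, -1.5, 0, 0, 0, 0, 0, 0, 0, 0, 0, 0, 0, 0])

```text
time: 31.15
eef_pos: [0.6524, -0.1134, 0.0954]
tcp_rot: [0.999, 0.034, 0.004, 0.009]
contact_force: [-0.3, 0.1, 0.3]
opening: 0.252
```

```bash
python3 -c "
from h import *
g=tow([.02,.165]); rep([g[0],g[1],.1])"
```

```text
t 31.15 tcp [ 0.6524 -0.1134  0.0954] board [ 0.0777 -0.1555] yaw 3.9 tilt [ 0.008 -0.019] F [-0.27  0.15  0.34] op 0.252
tool cm [ -5.88 -32.02  -1.11]
```

Call:
send_rows(motion=[-0.3, -1.5, 0, 0, 0, -0.6, -3, -0.1, 0, 0, -0.7, -4, -0.1, 0, 0, -0.7, -4, -0.1, 0, 0, -0.7, -4, -0.1, 0, 0, -0.7, -4, -0.1, 0, 0, -0.7, -4, -0.1, 0, 0, -0.6, -3, -0.1, 0, 0, -0.3, -1.5, 0, 0, 0, 0, -0.5, 0, 0, 0, 0, 0, 0, 0, 0])

```text
time: 32.25
eef_pos: [0.5626, 0.1952, 0.0816]
tcp_rot: [0.999, 0.034, -0.009, 0.008]
contact_force: [1.0, -0.8, -1.2]
opening: -0.001
```

```bash
python3 -c "
from h import *
g=tow([.025,.172]); rep([g[0],g[1],.026])"
```

```text
t 32.25 tcp [0.5626 0.1952 0.0816] board [0.0102 0.1587] yaw 3.9 tilt [-0.018 -0.017] F [ 0.97 -0.77 -1.18] op -0.001
tool cm [ 1.59 -1.42  5.51]
```

Call:
send_rows(motion=[0.1, -0.3, 1, 0, 0, 0.2, -0.4, 2, 0, 0, 0.3, -0.3, 1.5, 0, 0, 0.3, 0, 0.7, 0, 0, 0.3, 0, 0.2, 0, 0, 0, 0, 0, 0, 0])

```text
time: 32.85
eef_pos: [0.5739, 0.2017, 0.0216]
tcp_rot: [0.999, 0.031, -0.011, 0.009]
contact_force: [0.2, -0.0, 0.6]
opening: 0.003
```

```bash
python3 -c "
from h import *
g=tow([.025,.172]); rep([g[0],g[1],.026])"
```

```text
t 32.85 tcp [0.5739 0.2017 0.0216] board [0.0219 0.1643] yaw 3.58 tilt [-0.021 -0.018] F [ 0.25 -0.03  0.6 ] op 0.003
tool cm [ 0.3  -0.76 -0.46]
```

Call:
send_rows(motion=[0.5, 0, 0, 0, 0, 0.6, 0, 0, 0, 0, 0.5, 0, 0, 0, 0, 0.4, 0, 0, 0, 0, 0.3, 0, 0, 0, 0, 0.3, 0, 0, 0, 0, 0.3, 0, 0, 0, 0])

```text
time: 33.55
eef_pos: [0.6054, 0.2037, 0.0236]
tcp_rot: [0.999, 0.031, -0.012, 0.008]
contact_force: [-10.9, 0.2, 8.9]
opening: 0.001
```

```bash
python3 -c "
from h import *
rep()"
```

```text
t 33.55 tcp [0.6054 0.2037 0.0236] board [0.0535 0.1641] yaw 3.53 tilt [-0.023 -0.017] F [-10.88   0.21   8.87] op 0.001
```

Call:
send_rows(motion=[0.4, 0, 0, 0, 0, 0.5, 0, 0, 0, 0])

```text
time: 33.75
eef_pos: [0.6048, 0.2036, 0.0239]
tcp_rot: [0.999, 0.032, -0.027, 0.01]
contact_force: [-19.9, -2.5, 16.4]
opening: 0.001
```

```bash
python3 -c "
from h import *
rep()
p,d=grab('scene','s13'); c=p[228:300,250:350,::-1]; cv2.imwrite('pics/zs13.png',cv2.resize(c,None,fx=8,fy=8,interpolation=cv2.INTER_CUBIC))"
```

```text
t 33.75 tcp [0.6048 0.2036 0.0239] board [0.0529 0.164 ] yaw 3.59 tilt [-0.053 -0.022] F [-19.9   -2.55  16.45] op 0.001
```

View pics/zs13.png

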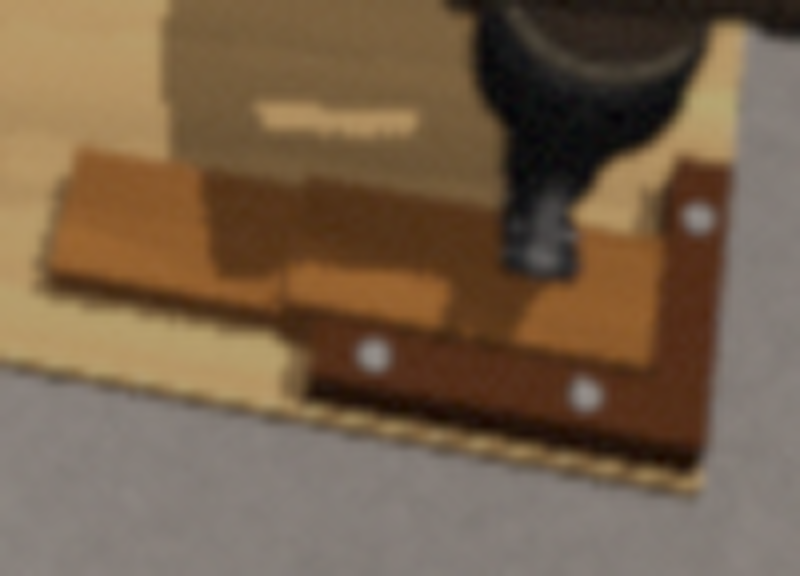

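Call:
send_rows(motion=[-0.4, 0, 0, 0, 0, -0.8, 0, 0, 0, 0, -0.8, 0, 0, 0, 0, 0, 0, -1.5, 0, 0, 0, 0, -2.5, 0, 0, 0, 0, -2.5, 0, 0, 0, 3, 0, 0, 0, 0.5, 3.5, 0, 0, 0, 0.7, 4, 0, 0, 0, 0.7, 4, 0, 0, 6.5, 0.7, 4, 0, 0, 6.5, 0.7, 4, 0, 0, 6.5])

```text
time: 35.0
eef_pos: [0.6406, -0.0207, 0.1075]
tcp_rot: [0.999, 0.037, -0.018, 0.011]
contact_force: [-0.1, -0.0, -0.3]
opening: 0.507
```

```bash
python3 -c "
from h import *
g=tow([.082,-.158]); rep([g[0],g[1],.1])"
```

```text
t 35.0 tcp [ 0.6406 -0.0207  0.1075] board [ 0.0725 -0.0622] yaw 4.2 tilt [-0.035 -0.024] F [-0.07 -0.02 -0.32] op 0.507
tool cm [0.96 9.57 0.91]
```

Call:
send_rows(motion=[0, 0, 0, 0, 6.5, 0, 0, -1.5, 0, 6.5, 0, 0, -2.5, 0, 6.5, 0, 0, -2.5, 0, 6.5, 0.2, 3, 0, 0, 6.5, 0.2, 3, 0, 0, 6.5, 0.2, 2, 0, 0, 6.5, 0, 0, 0, 0, 6.5])

```text
time: 35.8
eef_pos: [0.6587, -0.0987, 0.1909]
tcp_rot: [0.999, 0.038, -0.01, 0.013]
contact_force: [-0.3, -0.3, -1.1]
opening: 0.763
```

```bash
python3 -c "
from h import *
g=tow([.082,-.158]); rep([g[0],g[1],.1])"
```

```text
t 35.8 tcp [ 0.6587 -0.0987  0.1909] board [ 0.085  -0.1413] yaw 4.33 tilt [-0.019 -0.027] F [-0.31 -0.33 -1.07] op 0.763
tool cm [-0.12  1.44  9.14]
```

```bash
python3 -c "
from h import *
p,d=grab('top','t14'); c=p[98:148,152:252,::-1]; cv2.imwrite('pics/z14.png',cv2.resize(c,None,fx=8,fy=8,interpolation=cv2.INTER_CUBIC))
p,d=grab('scene','s14');c=p[150:300,170:370,::-1]; cv2.imwrite('pics/scrop14.png',cv2.resize(c,None,fx=4,fy=4,interpolation=cv2.INTER_CUBIC))
rep()"
```

```text
t 35.9 tcp [ 0.6584 -0.0968  0.1903] board [ 0.0848 -0.1394] yaw 4.41 tilt [-0.02  -0.025] F [-0.21  0.52 -0.25] op 0.761
```

View pics/z14.png

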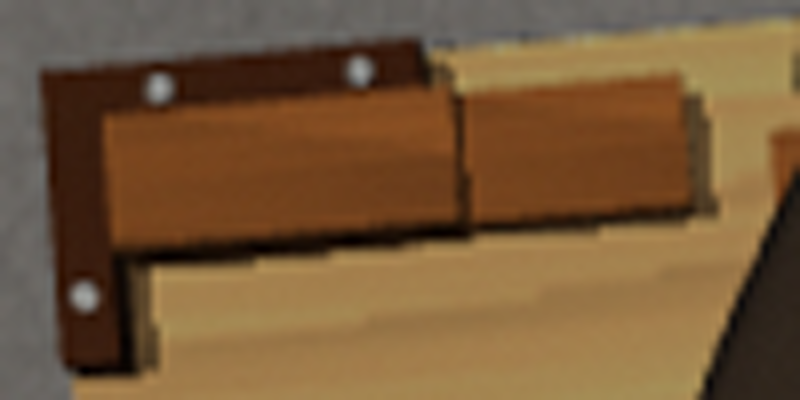

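View pics/scrop14.png

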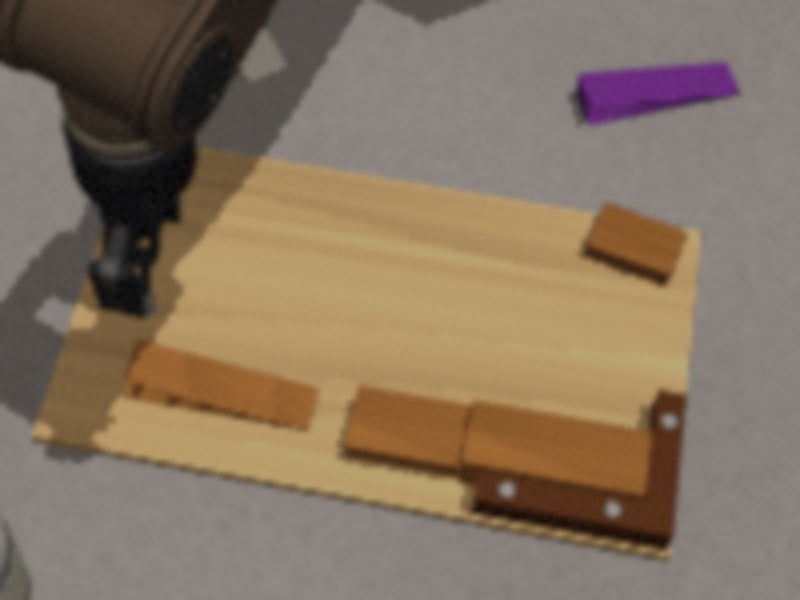

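```bash
python3 -c "
from h import *
s=bp('scene',crop([(318,387),(308,430),(140,344),(131,388)],(170,150)),np.array([.015,.015,.043,.043])); print([tob(x).round(4) for x in s])
s=bp('scene',crop([(361,386),(346,442)],(170,150)),np.array([.042,.042])); print([tob(x).round(4) for x in s])
g=tow([.084,-.158]); rep([g[0],g[1],.0195])"
```

```text
[array([ 0.0641, -0.035 ]), array([ 0.1002, -0.0348]), array([ 0.0694, -0.1697]), array([ 0.1059, -0.1663])]
[array([ 0.0701, -0.0008]), array([ 0.1162, -0.0027])]
t 35.9 tcp [ 0.6584 -0.0968  0.1903] board [ 0.0848 -0.1394] yaw 4.41 tilt [-0.02  -0.025] F [-0.21  0.52 -0.25] op 0.761
tool cm [ 0.29  1.45 17.12]
```

Call:
send_rows(motion=[0, 0.5, 0.5, 0, 6.5, 0.1, 0.6, 2, 0, 6.5, 0.1, 0.3, 3, 0, 6.5, 0, 0, 3, 0, 6.5, 0, 0, 3, 0, 6.5, 0, 0, 2, 0, 6.5, 0, 0, 0.8, 0, 6.5, 0, 0, 0, 0, 6.5])

```text
time: 36.7
eef_pos: [0.6565, -0.1062, 0.0395]
tcp_rot: [0.999, 0.043, -0.013, 0.011]
contact_force: [0.1, -0.2, 0.4]
opening: 0.759
```

```bash
python3 -c "
from h import *
g=tow([.085,-.158]); rep([g[0],g[1],.0195])"
```

```text
t 36.7 tcp [ 0.6565 -0.1062  0.0395] board [ 0.0822 -0.1486] yaw 4.94 tilt [-0.025 -0.022] F [ 0.1  -0.16  0.35] op 0.759
tool cm [0.32 0.9  2.01]
```

Call:
send_rows(motion=[0.1, 0.3, 0.3, 0.01, 6.5, 0.1, 0.3, 0.5, 0, 6.5, 0.1, 0.2, 0.5, 0, 6.5, 0, 0.1, 0.4, 0, 6.5, 0, 0, 0.25, 0, 6.5, 0, 0, 0, 0, 5, 0, 0, 0, 0, 4, 0, 0, 0, 0, 3, 0, 0, 0, 0, 2.5, 0, 0, 0, 0, 2.5, 0, 0, 0, 0, 2.5], grip_force=30)

```text
time: 37.8
eef_pos: [0.6636, -0.1167, 0.0244]
tcp_rot: [0.999, 0.038, -0.009, 0.012]
contact_force: [0.7, -1.0, 0.1]
opening: 0.417
```

```bash
python3 -c "
from h import *
g=tow([.092,-.12]); rep([g[0],g[1],.0195])
p,d=grab('scene','s15');c=p[150:300,170:370,::-1]; cv2.imwrite('pics/scrop15.png',cv2.resize(c,None,fx=4,fy=4,interpolation=cv2.INTER_CUBIC))"
```

```text
t 37.8 tcp [ 0.6636 -0.1167  0.0244] board [ 0.0886 -0.1596] yaw 4.36 tilt [-0.016 -0.025] F [ 0.66 -0.96  0.1 ] op 0.417
tool cm [ 0.36 -3.97  0.39]
```

View pics/scrop15.png

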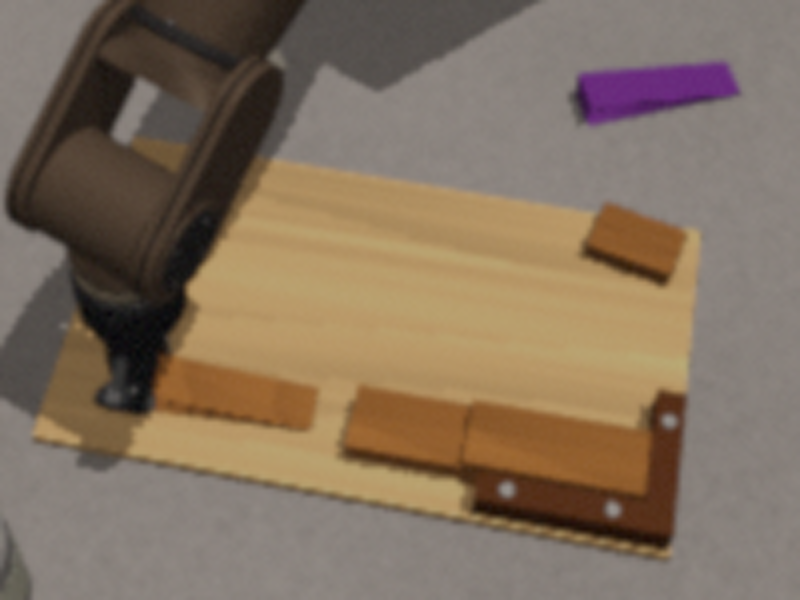

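Call:
send_rows(motion=[0, 0, 0, 0, 6, 0, 0, 0, 0, 6, 0, 0, 0.3, 0, 6, 0, 0, 0.25, 0, 6, 0, 0, 0.1, 0, 6, 0, 0, 0, 0, 4, 0, 0, 0, 0, 3, 0, 0, 0, 0, 2.5, 0, 0, 0, 0, 2.5, 0, 0, 0, 0, 2.5], grip_force=30)

```text
time: 38.85
eef_pos: [0.6637, -0.1168, 0.0175]
tcp_rot: [0.999, 0.038, -0.008, 0.012]
contact_force: [-0.3, -0.5, -1.0]
opening: 0.417
```

```bash
python3 -c "
from h import *
g=tow([.092,-.12]); rep([g[0],g[1],.0185])
"
```

```text
t 38.85 tcp [ 0.6637 -0.1168  0.0175] board [ 0.0887 -0.1597] yaw 4.36 tilt [-0.016 -0.025] F [-0.34 -0.51 -1.02] op 0.417
tool cm [ 0.35 -3.97 -0.2 ]
```

Call:
send_rows(motion=[0.1, -0.5, 0, 0, 2.5, 0.1, -1, -0.01, 0, 2.5, 0.1, -1, -0.01, 0, 2.5, 0.1, -1, -0.01, 0, 2.5, 0, -1, -0.01, 0, 2.5, 0, -0.6, 0, 0, 2.5, 0, -0.3, 0, 0, 2.5, 0, 0, 0, 0, 2.5])

```text
time: 39.65
eef_pos: [0.6642, -0.0571, 0.0174]
tcp_rot: [0.999, 0.039, -0.008, 0.013]
contact_force: [0.2, -1.4, -0.7]
opening: 0.417
```

```bash
python3 -c "
from h import *
g=tow([.092,-.066]); rep([g[0],g[1],.0175])
p,d=grab('scene','s16');c=p[220:290,190:350,::-1]; cv2.imwrite('pics/scrop16.png',cv2.resize(c,None,fx=5,fy=5,interpolation=cv2.INTER_CUBIC))"
```

```text
t 39.65 tcp [ 0.6642 -0.0571  0.0174] board [ 0.0934 -0.1002] yaw 4.47 tilt [-0.014 -0.026] F [ 0.21 -1.37 -0.73] op 0.417
tool cm [-0.12 -3.42 -0.1 ]
```

View pics/scrop16.png

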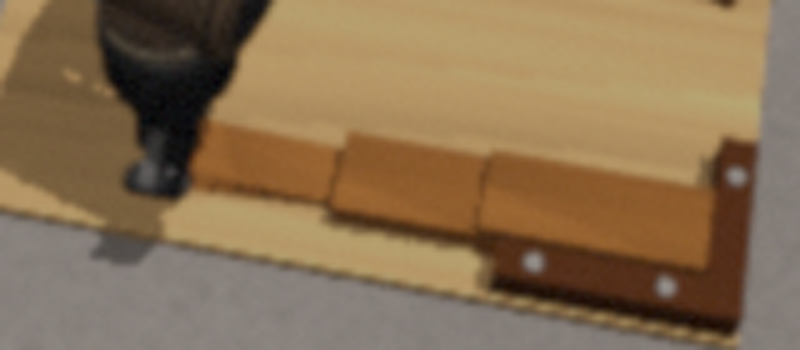

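Call:
send_rows(motion=[0, -0.3, 0, 0, 2.5, 0, -0.4, -0.01, 0, 2.5, 0, -0.4, 0, 0, 2.5, 0, -0.4, 0, 0, 2.5], grip_force=50)

```text
time: 40.1
eef_pos: [0.6635, -0.0441, 0.0175]
tcp_rot: [0.999, 0.038, -0.007, 0.014]
contact_force: [-0.1, -2.1, 1.4]
opening: 0.416
```

```bash
python3 -c "
from h import *
rep()"
```

```text
t 40.1 tcp [ 0.6635 -0.0441  0.0175] board [ 0.0937 -0.0872] yaw 4.36 tilt [-0.013 -0.028] F [-0.1  -2.07  1.41] op 0.416
```

Call:
send_rows(motion=[0, -0.3, 0, 0, 2.5, 0, -0.3, 0, 0, 2.5, 0, 0, 0, 0, 2.5])

```text
time: 40.4
eef_pos: [0.6631, -0.0378, 0.0175]
tcp_rot: [0.999, 0.038, -0.007, 0.014]
contact_force: [0.3, -1.5, 1.2]
opening: 0.418
```

```bash
python3 -c "
from h import *
rep()"
```

```text
t 40.4 tcp [ 0.6631 -0.0378  0.0175] board [ 0.0938 -0.0809] yaw 4.36 tilt [-0.013 -0.029] F [ 0.33 -1.51  1.23] op 0.418
```

Call:
send_rows(motion=[0, -0.3, 0, 0, 2.5, 0, -0.3, 0, 0, 2.5, 0, -0.3, 0, 0, 2.5, 0, 0, 0, 0, 2.5])

```text
time: 40.8
eef_pos: [0.6626, -0.0284, 0.0175]
tcp_rot: [0.999, 0.038, -0.007, 0.015]
contact_force: [0.1, -2.6, 0.8]
opening: 0.416
```

```bash
python3 -c "
from h import *
rep()
p,d=grab('scene','s17');c=p[220:290,190:350,::-1]; cv2.imwrite('pics/scrop17.png',cv2.resize(c,None,fx=5,fy=5,interpolation=cv2.INTER_CUBIC))
d0=np.load('pics/s16_d.npy')
X=cloud('scene',d);X0=cloud('scene',d0)
b=lambda Y:np.stack([(Y[...,0]-BC[0])*np.cos(BY)+(Y[...,1]-BC[1])*np.sin(BY),-(Y[...,0]-BC[0])*np.sin(BY)+(Y[...,1]-BC[1])*np.cos(BY),Y[...,2]],-1)
for nm,Y in(('before',b(X0)),('now',b(X))):
    m=(abs(Y[...,0]-.09)<.018)
    for lo,hi in((.01,.05),(.05,.078),(.095,.12),(.12,.15),(.15,.175),(.175,.2)):
        k=m&(Y[...,1]>lo)&(Y[...,1]<hi)&(Y[...,2]>.03); print(nm,lo,hi,k.sum(),np.median(Y[k,2]).round(4))
"
```

```text
t 40.8 tcp [ 0.6626 -0.0284  0.0175] board [ 0.0939 -0.0715] yaw 4.35 tilt [-0.012 -0.03 ] F [ 0.12 -2.57  0.83] op 0.416
before 0.01 0.05 151 0.0426
before 0.05 0.078 110 0.0428
before 0.095 0.12 99 0.0522
before 0.12 0.15 119 0.0523
before 0.15 0.175 100 0.0529
before 0.175 0.2 100 0.0524
now 0.01 0.05 157 0.0463
now 0.05 0.078 107 0.0456
now 0.095 0.12 103 0.0539
now 0.12 0.15 121 0.0539
now 0.15 0.175 105 0.0532
now 0.175 0.2 98 0.0525
```

View pics/scrop17.png

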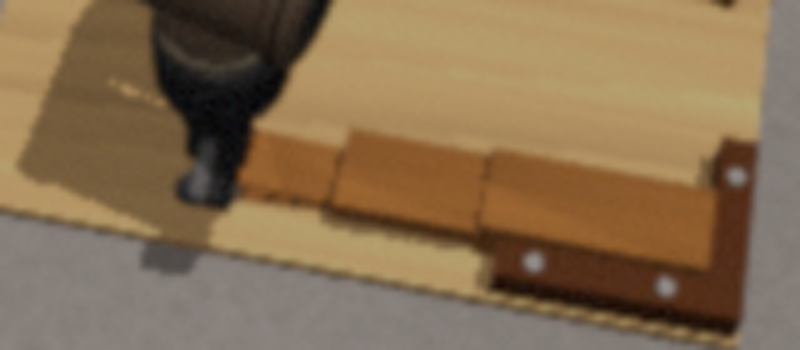

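Call:
send_rows(motion=[0, -0.2, 0, 0, 2.5, 0, -0.2, 0, 0, 2.5, 0, 0, 0, 0, 2.5, 0, 0, 0, 0, 2.5])

```text
time: 41.25
eef_pos: [0.6624, -0.0243, 0.0175]
tcp_rot: [0.999, 0.038, -0.007, 0.015]
contact_force: [0.6, -3.4, 1.5]
opening: 0.418
```

```bash
python3 -c "
from h import *
rep()
D=np.median([grab('scene')[1] for _ in range(4)],0)
p,d=grab('scene','s18');c=p[220:290,190:350,::-1]; cv2.imwrite('pics/scrop18.png',cv2.resize(c,None,fx=5,fy=5,interpolation=cv2.INTER_CUBIC))
p,d=grab('top','t18'); c=p[98:148,152:252,::-1]; cv2.imwrite('pics/z18.png',cv2.resize(c,None,fx=8,fy=8,interpolation=cv2.INTER_CUBIC))
d0=np.load('pics/s16_d.npy')
b=lambda Y:np.stack([(Y[...,0]-BC[0])*np.cos(BY)+(Y[...,1]-BC[1])*np.sin(BY),-(Y[...,0]-BC[0])*np.sin(BY)+(Y[...,1]-BC[1])*np.cos(BY),Y[...,2]],-1)
A=b(cloud('scene',d0));B=b(cloud('scene',D))
xs=[];ys=[]
for lo,hi in((.01,.05),(.05,.078),(.095,.12),(.12,.15),(.15,.175),(.175,.2)):
    f=lambda Y:np.median(Y[(abs(Y[...,0]-.09)<.018)&(Y[...,1]>lo)&(Y[...,1]<hi)&(Y[...,2]>.03),2])
    l=f(B)-f(A); xs.append(.2125-(lo+hi)/2); ys.append(l); print(lo,round(l*1000,2))
xs=np.array(xs);ys=np.array(ys);th=(xs@ys)/(xs@xs);print('gap heel mm',th*130)
rep()
"
```

```text
t 41.25 tcp [ 0.6624 -0.0243  0.0175] board [ 0.094  -0.0674] yaw 4.35 tilt [-0.012 -0.03 ] F [ 0.55 -3.39  1.54] op 0.418
0.01 4.21
0.05 3.23
0.095 2.76
0.12 2.04
0.15 0.81
0.175 0.6
gap heel mm 3.0154487154941805
t 41.55 tcp [ 0.6624 -0.0243  0.0174] board [ 0.094  -0.0674] yaw 4.35 tilt [-0.012 -0.03 ] F [ 0.6  -2.02  0.89] op 0.411
```

View pics/scrop18.png

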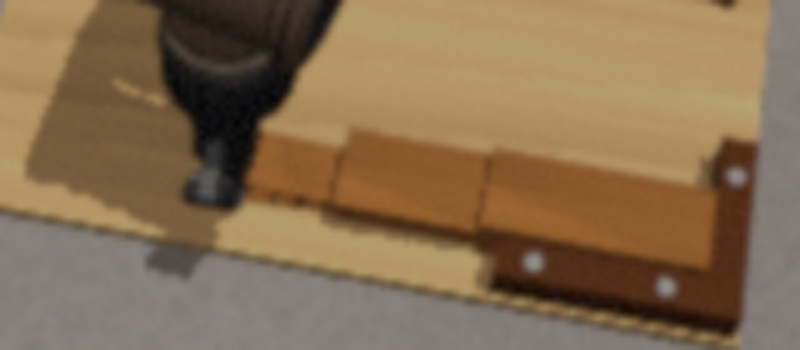

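View pics/z18.png

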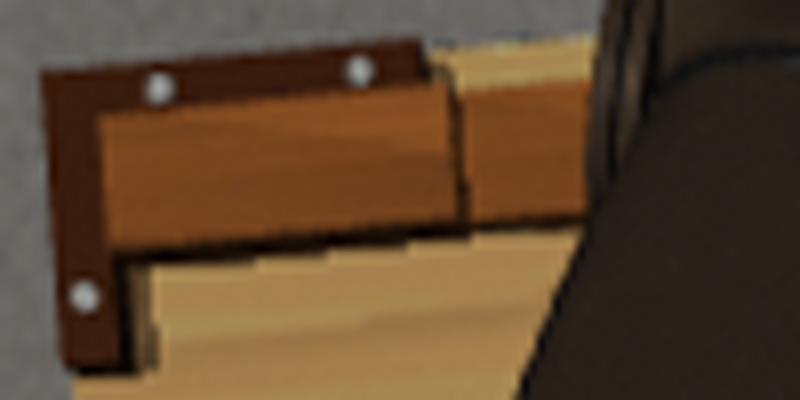

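```bash
python3 -c "
from h import *
print(workorder.sign_off()); rep()"
```

```text
the job is handed in; nothing more can be done
None
the job is handed in; nothing more can be done
```

I slid the rail into the corner with shut fingers, pushed the brown wedge under its tongue, and handed the job in at about 41.6 s with the wedge still gripped. The tool gave no verdict.

- **Rail:** it went to the side fence first, then the end fence. A later top picture showed it about 2–3° askew, with the toe roughly 5 mm off the side fence. My check straight after the end-fence push had missed this. I let go of the wedge, which was still clear of the tongue, pushed near the toe with about 20 N, and gripped the wedge again. The last top picture shows the rail flush on both fences and parallel to the board, as near as a pixel of about 3 mm can show.
- **Gap:** depth readings on the rail's top before and after lifting give about 3.0 mm at the step, with the lift falling towards zero at the toe. The wedge's travel agrees: about 59 mm under the tongue, or about 2.9 mm of gap.
- **At hand-in:** the fingers were on the wedge only. Wrist force was about 2–3 N. The highest push I read was about 26 N at the wrist, during the 20 N toe push.
- **Bystanders:** I did not touch the offcut, try square, hammer, tape case or the coloured look-alikes. The offcut had not moved in the later pictures; I did not check the others at the end.
- **Tool tilt:** the tool drifted up to about 4–5° off vertical between moves. It was under 2° when the wedge was gripped and pushed in.

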